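# Pack the two-layer sampling case

## Task

Pack the blue two-layer sampling case: lay the timer flat in the bottom compartment with the yellow floor and the marker in the one with the green floor, then take the orange divider off its slanted stand and fit it level and fully down over them, and last lay the tape roll flat on the divider beside its black grip. Set each thing down gently rather than dropping it, and leave the amber bottle, the small white bottle, the green-capped vial and the blue-capped tube standing where they are.

Things in the scene. Friction and masses are not known exactly. Their poses are not given: they have to be found in the camera images.
- case: Open blue case, fixed; inside 150 (x) x 166 (y), floor 4 mm thick; 68 mm high, the top 10 mm flared out to a rim of 166 x 182. Origin: centre of underside; +x away from the robot (yaw within 0.35). A grey middle wall (4 mm, along x at y 0) and a grey ledge 11 mm wide along each y wall have tops at z = 34 mm: they leave two compartments 150 (x) x 70 (y) and carry the divider. Handle at -x.
- yellow_bay (a point): Centre of the floor of the compartment with the yellow floor (case frame x 0, y -37, z 4 mm); axes as the case's.
- green_bay (a point): Centre of the floor of the compartment with the green floor (case frame x 0, y +37, z 4 mm); axes as the case's.
- stand: White slanted stand, fixed, 150 mm wide; its board rises at 35 degrees along its own +x, away from the robot, and carries the divider. Origin on the bench under the board's centre, where the board's top is 62 mm high; a 5 mm lip along the low edge. Its yaw varies.
- divider: Orange plate 142 (x) x 158 (y) x 4 mm, 150 g; origin: centre of underside. Mid-top a black grip rib 8 mm thick (x), 60 mm long (y; 70 at its foot), top 34 mm above the underside. Starts on the slanted stand: its z axis leans 35 degrees from vertical towards the robot, x points up the slope. Fits in the case level, either way round, 4 mm play to each wall, underside 34 mm above the case's.
- timer: White lab timer with blue buttons, lying flat; solid body 60 (own x) x 58 (own y) x 14 mm (buttons to 16), 52 g. Origin: centre of the underside, z up. Any yaw. The small white bottle stands close to its +x side.
- marker: Felt marker with a blue cap, lying down, 132 mm long (own y), 15 mm wide (own x), 15 to 17 mm high, 20 g. Origin: centre of the underside.
- tape: Roll of pale label tape lying flat, outside diameter 61 mm, 19 mm high, 35 g; origin: centre of the underside. The vial stands close to its own +x side. Once packed its underside is 38 mm above the case's underside.
- amber: Bystander: amber bottle with a red cap, diameter 60 mm, 125 mm high; origin: centre of the underside.
- white_bottle: Bystander: small white screw-cap bottle, diameter 25 mm, 58 mm high; origin: centre of the underside.
- vial: Bystander: small vial with a green cap, diameter 14 mm, 46 mm high; origin: centre of the underside.
- tube: Bystander: standing centrifuge tube with a blue cap, diameter 34 mm, 115 mm high; origin: centre of the underside. Also: behind the work a pipette hangs out from its stand to about x 0.68, y 0.06, 0.24 m and more above the bench, and racks and cartons stand beyond x 0.71; keep the gripper clear of them.
Mind the look-alikes: they are no part of the job. Leave any brown look-alike of the tape alone.

How it is judged:
By the outcome, as a careful person would: the job done as asked, in the order asked, and still so for the second after the job is handed in, with the robot touching nothing.
It also fails if it takes over 72 s, if anything falls off the work surface, if the arm or the gripper's body presses on something with over 40 N, if the wrist force passes 120 N, or if a joint passes its speed limit or range.

## Robot

A 7-joint arm with a two-finger parallel gripper is mounted at the origin on a cart in front of the work surface, level with it; the furniture and walls round the work are solid. World frame = base frame: x ahead of the robot, y to its left, z up, the work surface at z = 0. Lengths are in m, angles in rad, forces in N, time in s.
With the tool pointing down it reaches from about 0.35 to 0.9 m from the base axis. Payload 8.1 kg.
Tool frame: the origin (TCP) lies on the centre line of the jaws, within the pads' length; the fingertips stand arm.tips_ahead ahead of it and the grasp point (between the pads) lies 8 mm behind it (arm.tips_ahead is the distance from the TCP to the fingertips, in m); z points along the fingers, y is the direction in which the jaws open and shut (so a half turn about z gives the same grasp; the last joint's range is limited). The gripper opens to 92 mm and grips with 3 to 60 N. Pads are 19 mm wide; open, the fingers measure 130 mm over their backs; the gripper's body (75 mm by 190 mm) begins 47 mm behind the grasp point.
Start: joints at [-1.246, 0.434, 0.025, 1.573, -0.012, 1.134, -0.075], TCP at [0.259, 0.569, 0.238] pointing down, gripper open.
Joint ranges: [-2.62, 2.62], [-0.44, 2.09], [-1.27, 1.32], [0.08, 2.57], [-1.32, 4.46], [0.12, 2], [-2.74, 2.74]. Speed limits (rad/s): [2.22, 2.22, 3.01, 3.01, 3.14, 3.14, 3.14].

## Interface

Orientations are given as a rotation vector (axis times angle).
In Python, from cell import arm gives the robot as it stands. The module is installed in compiled form; this text tells all that it offers.
- The arm moves only by the tool jog_arm, never from a script. Its argument "moves" is a list of rows, each an object with "twist": the turn, a rotation vector about the tool's x, y, z in units of 10 degrees (1.0 is 10 degrees), a list of three; "xyz": the shift along the tool's x, y, z in units of 60 mm (1.0 is 60 mm), a list of three; "grip": the closure, from -1 (fully open) to 1 (shut). A call has 1 to 5 rows; each row is the pose to reach, as a shift and turn from the pose commanded when the call began, along the tool's axes at that moment; what a row does not reach only later rows make up. A row lasts 1/8 s, in which the tool goes at most 62.5 mm and 10.7 degrees, less where a joint would pass 70% of its speed; a pose out of reach is approached as far as the arm can. A call with a gripper value outside its range is refused whole. The fingers move at their own pace and stop on an object; "force" is the grip in N (left out, the last holds). Time passes only in rows, so rows that repeat a pose let the fingers close. It gives the time, the measured TCP pose, the force and the opening at its end, in the units of the state.
- arm.observe(): the state, without advancing time (a new reading comes with each control period).
- arm.get_image(name): name is "side" or "top"; returns the picture (420x560x3 uint8, blue, green, red); there is no depth.
- arm.camera_params(name): a dict with "mtx" (3x3 intrinsics, pixels), "T" (4x4, takes a point from camera to world coordinates). Camera axes: x right, y down, z forward; pixel columns grow to the right and rows downward; lengths in m; the calibration is good to about 2 mm. A picture is of the moment at which its call begins. camera_params takes no time and is no camera call.
- arm.sign_off(): hands the job in, once; it reports no verdict.
The state is a dict: "clock": time; "joints": joint angles; "dq": joint speeds; "joint_efforts": joint torques, N m; "position": TCP position; "ee_rot": TCP orientation; "force": force on the tool from outside, world axes, zero at the start; "ft_torque": the same for the moment, N m; "width": opening from 0.0 (shut) to 1.0 (fully open).
Only numpy, scipy, OpenCV 4.12 (cv2) and the standard library are available. Lean on these libraries where they do the work, as an engineer would, in place of code of your own. Each camera call takes 0.05 s, during which the arm holds its last target. There are 200 camera calls.

## Working session

There is one attempt and no reset: what is moved stays moved. The work goes in short steps, Python scripts to look and compute and a tool call to move; the robot and the scene stay as the last step left them, time stands still between calls to the robot, and variables do not carry over. Pictures are saved under pics/ and viewed, about 8 in all and at most 12, crops included, and the job is handed in when it is done.

Besides the shell and the picture viewer there is one more tool, called after "Emit:" as name(argument=value, ...) on one line, values as JSON. jog_arm: Moves the arm, as the interface text tells. Its arguments: {"type":"object","properties":{"moves":{"type":"array","items":{"type":"object","properties":{"twist":{"type":"array","items":{"type":"number"}},"xyz":{"type":"array","items":{"type":"number"}},"grip":{"type":"number"}}}},"force":{"type":"number"}},"required":["moves"]}

```bash
mkdir -p pics; ls; python3 - <<'E'
from cell import arm
import cv2,numpy as np
print(arm.observe(), arm.tips_ahead)
for n in("side","top"):
    im=arm.get_image(n); cv2.imwrite(f"pics/{n}0.png",im)
    p=arm.camera_params(n); print(n,np.round(p["mtx"],1).tolist(),np.round(p["T"],3).tolist())
E
```

```text
pics
{'clock': 0.0, 'joints': array([-1.24556293,  0.43518042,  0.02497895,  1.5740964 , -0.01157289,
        1.13396955, -0.07507674]), 'dq': array([ 0.00125127, -0.00025033, -0.00130721, -0.00173456,  0.00099729,
       -0.00032095,  0.00088148]), 'joint_efforts': array([ 7.28765499e-04, -6.67855024e+01,  9.85124074e-01, -3.14451599e+01,
       -6.05428079e-02,  4.26883483e-02,  1.56073493e-04]), 'position': array([0.25917373, 0.56819975, 0.23697174]), 'ee_rot': array([-6.66953675e-01, -3.06981695e+00,  2.35762560e-03]), 'force': array([0.83269373, 0.05841262, 0.21937009]), 'ft_torque': array([-0.0112145 ,  0.03451448, -0.01107626]), 'width': 0.9994692214589754} 0.011
side [[412.4, 0.0, 276.3], [0.0, 412.4, 211.1], [0.0, 0.0, 1.0]] [[0.862, -0.334, 0.382, 0.08], [-0.507, -0.552, 0.662, -0.748], [-0.01, -0.764, -0.645, 0.787], [0.0, 0.0, 0.0, 1.0]]
top [[429.2, 0.0, 276.5], [0.0, 429.2, 214.5], [0.0, 0.0, 1.0]] [[-0.008, -0.978, 0.207, 0.221], [-1.0, 0.008, 0.003, -0.019], [-0.005, -0.207, -0.978, 1.565], [0.0, 0.0, 0.0, 1.0]]
```

View pics/top0.png

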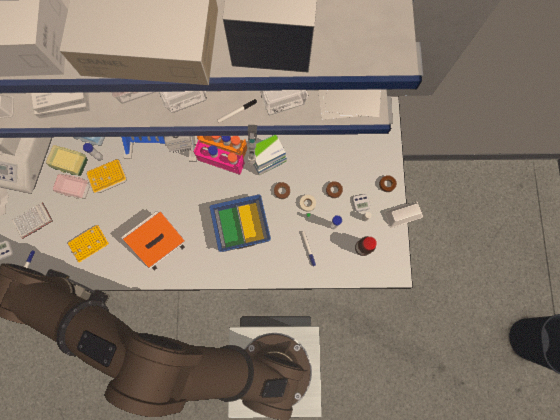

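View pics/side0.png

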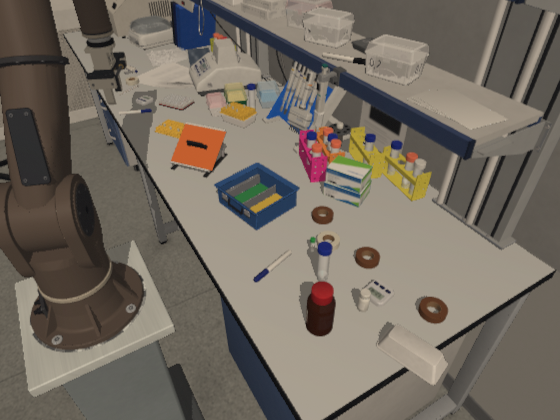

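The top view shows the case at (237,222), the divider at (153,240), the marker at (307,248) and the timer at (361,202) with the white bottle at (367,216). The pale tape is at (307,202) with the vial to its left, and the amber bottle is at (367,245). There are three brown rings, at (282,190), (333,189) and (387,184). The pale ring at (307,202) fits "pale label tape", and I'll confirm it in enlarged crops.

```bash
python3 - <<'E'
import cv2,numpy as np
t=cv2.imread("pics/top0.png")
a=cv2.resize(t[170:275,265:415],None,fx=5.2,fy=5.2,interpolation=cv2.INTER_CUBIC);cv2.imwrite("pics/c1.png",a)
a=cv2.resize(t[185:275,115:275],None,fx=5,fy=5,interpolation=cv2.INTER_CUBIC);cv2.imwrite("pics/c2.png",a)
E
```

```text
(no output)
```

View pics/c1.png

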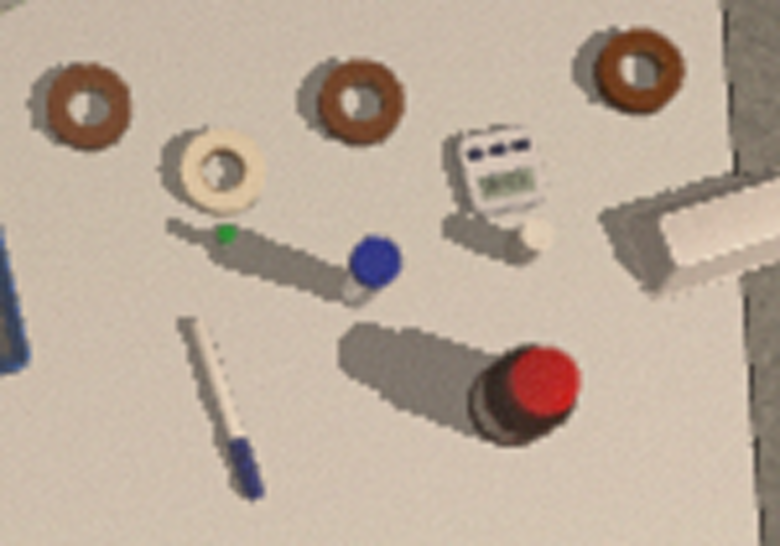

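View pics/c2.png

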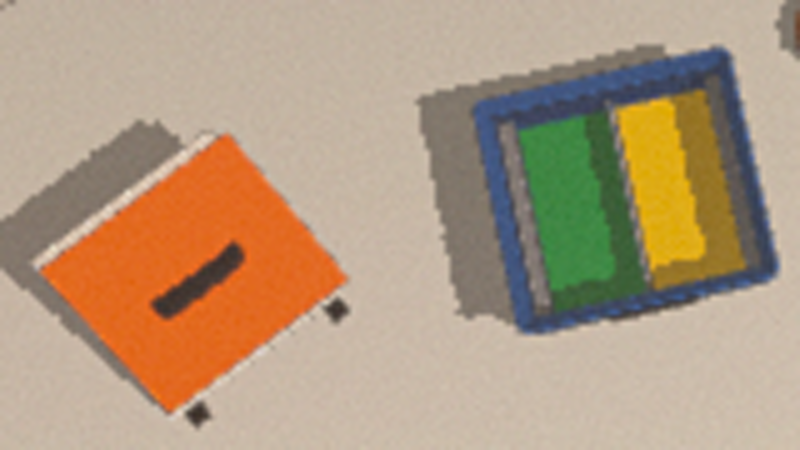

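The crop confirms the pale cream ring at crop (221,171), with the green-capped vial beside it at (226,235). The brown rings at (88,106), (360,101) and (640,70) are the look-alikes. The timer corners are about (460,141), (527,126), (545,205) and (480,215). The marker runs from (197,322) to (255,495). Next I'll work out poses from these and overlay them on the side view.

```bash
cat > h.py <<'E'
from cell import arm
import cv2,numpy as np
from scipy.spatial.transform import Rotation as R
from scipy.optimize import least_squares
C={n:arm.camera_params(n) for n in("side","top")}
def proj(n,P):
    P=np.atleast_2d(P);T=np.linalg.inv(C[n]["T"]);q=P@T[:3,:3].T+T[:3,3]
    q=q@np.array(C[n]["mtx"]).T;return q[:,:2]/q[:,2:]
def ray(n,uv,z):
    uv=np.atleast_2d(uv);d=np.c_[uv,np.ones(len(uv))]@np.linalg.inv(C[n]["mtx"]).T@C[n]["T"][:3,:3].T
    o=C[n]["T"][:3,3];return o+d*((z-o[2])/d[:,2:])
def uncrop(p,s,x0,y0): return (np.array(p,float)+.5)/s-.5+[x0,y0]
def rect(a,b,z): return np.array([[-a/2,-b/2,z],[a/2,-b/2,z],[a/2,b/2,z],[-a/2,b/2,z]])
def crop(n,src,x0,y0,x1,y1,s,out,polys=()):
    a=cv2.resize(src[y0:y1,x0:x1],None,fx=s,fy=s,interpolation=cv2.INTER_CUBIC)
    for P in polys:
        q=(proj(n,P)-[x0,y0]+.5)*s-.5
        cv2.polylines(a,[np.round(q*8).astype(int)],True,(255,0,255),1,cv2.LINE_AA,3)
    cv2.imwrite(out,a)
E
python3 - <<'E'
from h import *
c1=lambda p:uncrop(p,5.2,265,170); c2=lambda p:uncrop(p,5,115,185)
pr=lambda s,x:print(s,np.round(x,4).tolist())
t=ray("top",c1([(460,141),(527,126),(545,205),(480,215)]),.014);pr("timer",t);pr("c",t.mean(0));d=(t[3]+t[2]-t[0]-t[1]);ty=np.arctan2(d[1],d[0]);pr("yaw+x",ty)
m=ray("top",c1([(197,322),(253,494)]),.012);pr("marker",m);pr("len",np.linalg.norm(m[1]-m[0]))
tp=ray("top",c1([(221,171)]),.019);pr("tape",tp)
pr("vial",ray("top",c1([(226,235)]),.046));pr("wb",ray("top",c1([(537,237)]),.058));pr("tube",ray("top",c1([(376,262)]),.115));pr("amber",ray("top",c1([(545,382)]),.125))
k=ray("top",c2([(475,103),(730,48),(776,275),(520,332)]),.068);pr("case",k);pr("c",k.mean(0))
pr("mid",ray("top",c2([(608,103),(648,285)]),.034))
d=(k[0]+k[1]-k[2]-k[3]);cy=np.arctan2(d[1],d[0]);pr("yaw",cy);print(np.linalg.norm(k[0]-k[1]),np.linalg.norm(k[0]-k[3]))
# divider: order local (+x,?)...
L=np.array([[.071,-.079,.004],[-.071,-.079,.004],[-.071,.079,.004],[.071,.079,.004]])
uv=c2([(222,135),(348,281),(170,412),(38,265)])
def pts(v,P): return R.from_euler("ZY",[v[3],-np.radians(35)]).apply(P)+v[:3]
f=lambda v:(proj("top",pts(v,L))-uv).ravel()
s=least_squares(f,[.45,.28,.062,.6],x_scale=.01);pr("div",s.x);print("res",np.round(f(s.x),2))
Z=lambda yaw,c,P:R.from_euler("z",yaw).apply(P)+np.r_[c[:2],0]
th=np.linspace(0,6.28,40)
polys=[Z(ty,t.mean(0),rect(.06,.058,.014)),Z(ty,t.mean(0),rect(.06,.058,0)),Z(0,tp[0],np.c_[.0305*np.cos(th),.0305*np.sin(th),0*th+.019]),
 Z(cy,k.mean(0),rect(.166,.182,.068)),Z(cy,k.mean(0),rect(.15,.004,.034)),m]
src=cv2.imread("pics/side0.png")
crop("side",src,215,160,415,310,4,"pics/s1.png",polys)
crop("side",src,160,115,240,175,10,"pics/s2.png",[pts(s.x,L),pts(s.x,rect(.008,.06,.034))])
E
```

```text
timer [[0.6141, -0.2998, 0.014], [0.6247, -0.3483, 0.014], [0.5666, -0.3581, 0.014], [0.5597, -0.3116, 0.014]]
c [0.5913, -0.3295, 0.014]
yaw+x -2.9515
marker [[0.4847, -0.109, 0.012], [0.3634, -0.1454, 0.012]]
len 0.1266
tape [[0.5923, -0.1279, 0.019]]
vial [[0.54, -0.1284, 0.046]]
wb [[0.5342, -0.3418, 0.058]]
tube [[0.5064, -0.2223, 0.115]]
amber [[0.4241, -0.3277, 0.125]]
case [[0.5735, 0.2251, 0.068], [0.6126, 0.0423, 0.068], [0.4473, 0.0099, 0.068], [0.4084, 0.1895, 0.068]]
c [0.5105, 0.1167, 0.068]
mid [[0.5807, 0.1331, 0.034], [0.4459, 0.1027, 0.034]]
yaw 0.203
0.1869404116898109 0.16890010269639383
div [0.456, 0.4258, 0.0455, 0.651]
res [ 0.77 -0.41 -0.43 -0.35 -0.51 -0.05  0.13  0.78]
```

View pics/s1.png

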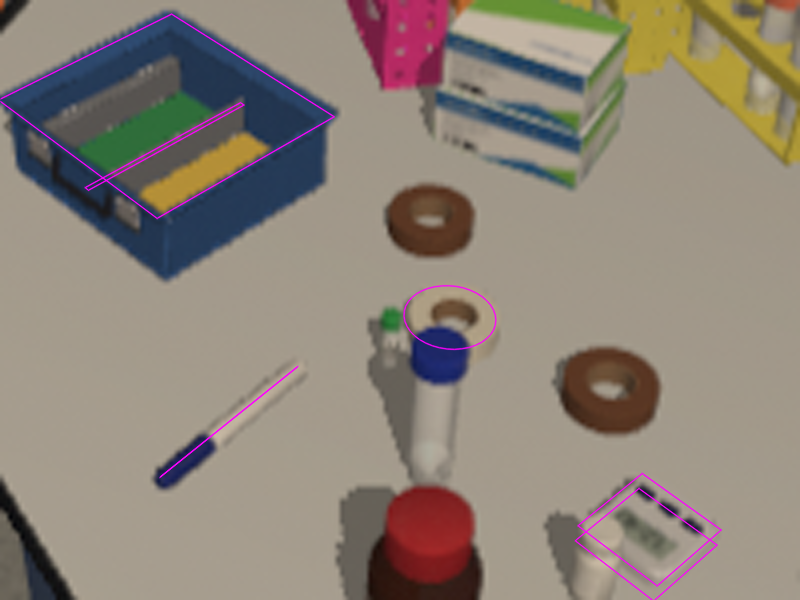

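View pics/s2.png

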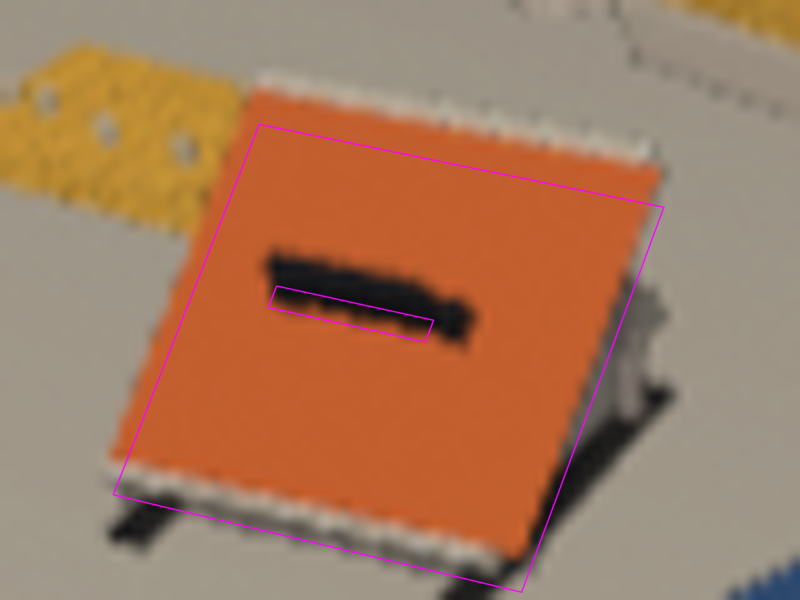

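The overlays match the tape, timer, case and marker to within about 2 px. The divider needs a joint fit using its side-view corners in s2: (252,88), (660,168), (522,555) and (110,458).

```bash
python3 - <<'E'
from h import *
c1=lambda p:uncrop(p,5.2,265,170); c2=lambda p:uncrop(p,5,115,185); s1=lambda p:uncrop(p,4,215,160); s2=lambda p:uncrop(p,10,160,115)
def fit(L,x0,ut,us,free):
    T=lambda v:(R.from_euler("ZY",[v[3],-v[4]]).apply(L)+v[:3])
    def full(p):
        v=np.array(x0,float);v[free]=p;return v
    f=lambda p:np.r_[(proj("top",T(full(p)))-ut).ravel(),(proj("side",T(full(p)))-us).ravel()]
    s=least_squares(f,np.array(x0,float)[free]);print(np.round(full(s.x),4),"res",np.round(s.fun,1))
L=np.array([[.071,-.079,.004],[-.071,-.079,.004],[-.071,.079,.004],[.071,.079,.004]])
fit(L,[.456,.426,.06,.65,np.radians(35)],c2([(222,135),(348,281),(170,412),(38,265)]),s2([(660,168),(522,555),(110,458),(252,88)]),[0,1,2,3])
fit(L,[.456,.426,.06,.65,np.radians(35)],c2([(222,135),(348,281),(170,412),(38,265)]),s2([(660,168),(522,555),(110,458),(252,88)]),[0,1,2,3,4])
K=rect(.17,.186,.068)  # -x-y, x-y, x y, -x y
fit(K,[.51,.117,0,.21,0],c2([(776,275),(730,48),(475,103),(520,332)]),s1([(163,218),(338,114),(172,12),(-2,99)]),[0,1,3])
T=rect(.06,.058,.014)
fit(T,[.59,-.33,0,-2.95,0],c1([(480,215),(460,141),(527,126),(545,205)]),s1([(582,528),(640,480),(712,530),(655,585)]),[0,1,3])
o=arm.observe();print(R.from_rotvec(o["ee_rot"]).as_matrix().round(3).tolist())
E
```

```text
[0.4544 0.4206 0.0627 0.6542 0.6109] res [ 0.8 -1.  -0.  -0.7 -0.4  0.  -0.2  0.6  0.1  0.1 -0.4  0.2 -0.6  0.3
 -0.1 -0.1]
[0.4544 0.4206 0.0626 0.6545 0.6092] res [ 0.8 -1.1 -0.  -0.7 -0.4  0.  -0.2  0.6  0.1  0.1 -0.4  0.2 -0.6  0.3
 -0.1 -0.1]
[0.5119 0.1166 0.     0.2128 0.    ] res [ 0.6 -0.3 -0.4 -0.5 -0.1 -0.5 -0.  -0.2 -0.7  0.5  0.4  0.2 -0.1 -0.2
 -0.6  0.2]
[ 0.5911 -0.3286  0.     -1.9562  0.    ] res [ -6.1  -4.1  13.1  15.9   5.4   4.7 -13.3 -16.3   0.7  -8.7  -5.9  23.4
   0.4   7.8   5.7 -25.8]
[[-0.91, 0.415, -0.0], [0.415, 0.91, -0.001], [-0.0, -0.001, -1.0]]
```

The fits: divider at (0.454,0.421,0.063) with yaw 0.654, case at (0.512,0.117) with yaw 0.213, timer at (0.591,-0.329) with yaw about -2.95. I'll write the delta helper and plan the first move.

```bash
cat > go.py <<'E'
# usage: go.py "x,y,z,yawdeg[,pitchdeg]" ... ; yaw=heading of tool y, pitch=tilt of tool y upward; splits into calls
from h import *
import sys
def rot(yaw,p=0):
    y=R.from_euler("ZY",[yaw,-p],degrees=True); M=y.as_matrix()
    return R.from_matrix(np.c_[-M[:,1]*-1*-1,M[:,0],-M[:,2]]) if False else R.from_matrix(np.c_[M[:,1],M[:,0],-M[:,2]])
if __name__=="__main__":
    o=arm.observe();p=o["position"];q=R.from_rotvec(o["ee_rot"]);y=q.as_matrix()[:,1]
    print("t%.2f"%o["clock"],"pos",p.round(4),"yaw %.1f pitch %.1f"%(np.degrees(np.arctan2(y[1],y[0])),np.degrees(np.arcsin(y[2]))),"F",o["force"].round(1),"w %.1fmm"%(92*o["width"]),"j",o["joints"].round(2))
    for a in sys.argv[1:]:
        v=[float(i) for i in a.split(",")];P=np.array(v[:3]);Q=rot(*v[3:])
        rv=(q.inv()*Q).as_rotvec();n=max(1,int(np.ceil(max(np.linalg.norm(P-p)/.24,np.degrees(np.linalg.norm(rv))/42)-1e-6)))
        for k in range(n):
            d=q.inv().apply((P-p)/n); print(a if k==0 else "  ..","xyz",(d/.06).round(3).tolist(),"twist",np.degrees(rv/n/10).round(2).tolist())
            p_=(P-p)/n; q=q*R.from_rotvec(rv/n); p=p+p_; rest=n-1-k
            # keep remaining split uniform
            n_rem=rest
            if rest: 
                # recompute in the new frame with remaining steps
                globals()['_'] = None
                rvk=rv/n
                for kk in range(rest):
                    d=q.inv().apply(p_); print("  .. xyz",(d/.06).round(3).tolist(),"twist",np.degrees(rvk/10).round(2).tolist())
                    q=q*R.from_rotvec(rvk); p=p+p_
                break
E
# tidy rewrite
python3 - <<'E'
s=open('go.py').read()
s=s.replace('M[:,1]*-1*-1,M[:,0],-M[:,2]]) if False else R.from_matrix(np.c_[M','M') if 0 else s
i=s.index("def rot");j=s.index("if __name__")
s=s[:i]+'''def rot(yaw,p=0):
    M=R.from_euler("ZY",[yaw,-p],degrees=True).as_matrix()
    return R.from_matrix(np.c_[M[:,1],M[:,0],-M[:,2]])
'''+s[j:]
i=s.index("        for k in range(n):")
s=s[:i]+'''        dp=(P-p)/n;dr=R.from_rotvec(rv/n)
        for k in range(n):
            print(a if k==0 else "  ..","xyz",(q.inv().apply(dp)/.06).round(3).tolist(),"twist",np.degrees(rv/n/10).round(2).tolist())
            p=p+dp;q=q*dr
'''
open('go.py','w').write(s)
E
python3 go.py "0.591,-0.329,0.16,-79" "0.591,-0.329,0.013,-79"
```

```text
t0.10 pos [0.2592 0.5682 0.237 ] yaw 65.5 pitch -0.1 F [ 0.   0.3 -0. ] w 91.9mm j [-1.25  0.44  0.02  1.57 -0.01  1.13 -0.08]
0.591,-0.329,0.16,-79 xyz [-2.809, -2.827, 0.325] twist [-0.0, 0.0, 3.61]
  .. xyz [-3.936, -0.628, 0.324] twist [-0.0, 0.0, 3.61]
  .. xyz [-3.55, 1.813, 0.322] twist [-0.0, 0.0, 3.61]
  .. xyz [-1.799, 3.557, 0.321] twist [-0.0, 0.0, 3.61]
0.591,-0.329,0.013,-79 xyz [0.0, -0.0, 2.45] twist [0.0, -0.0, -0.0]
```

Emit:
jog_arm(moves=[{"xyz":[-2.81,-2.83,0.32],"twist":[0,0,3.61],"grip":-1},{"xyz":[-2.81,-2.83,0.32],"twist":[0,0,3.61],"grip":-1},{"xyz":[-2.81,-2.83,0.32],"twist":[0,0,3.61],"grip":-1},{"xyz":[-2.81,-2.83,0.32],"twist":[0,0,3.61],"grip":-1},{"xyz":[-2.81,-2.83,0.32],"twist":[0,0,3.61],"grip":-1}], force=12)

```text
clock: 0.72
position: [0.3437, 0.3398, 0.2183]
ee_rot: [1.594, 2.706, -0.003]
force: [0.8, 1.6, 0.1]
width: 1.002
```

Emit:
jog_arm(moves=[{"xyz":[-3.94,-0.63,0.32],"twist":[0,0,3.61],"grip":-1},{"xyz":[-3.94,-0.63,0.32],"twist":[0,0,3.61],"grip":-1},{"xyz":[-3.94,-0.63,0.32],"twist":[0,0,3.61],"grip":-1},{"xyz":[-3.94,-0.63,0.32],"twist":[0,0,3.61],"grip":-1},{"xyz":[-3.94,-0.63,0.32],"twist":[0,0,3.61],"grip":-1}])

```text
clock: 1.35
position: [0.4262, 0.1167, 0.1992]
ee_rot: [2.353, 2.08, -0.001]
force: [-0.9, 0.3, 0.9]
width: 1.001
```

```bash
python3 go.py "0.591,-0.329,0.16,-79"
```

```text
t1.35 pos [0.4262 0.1167 0.1992] yaw -7.1 pitch 0.0 F [-0.9  0.3  0.9] w 92.1mm j [-0.78  0.18  0.46  2.08 -0.1   0.91 -0.39]
0.591,-0.329,0.16,-79 xyz [-3.516, 1.819, 0.331] twist [0.0, 0.0, 3.6]
  .. xyz [-1.778, 3.538, 0.329] twist [0.0, 0.0, 3.6]
```

Emit:
jog_arm(moves=[{"xyz":[-3.52,1.82,0.33],"twist":[0,0,3.6]},{"xyz":[-3.52,1.82,0.33],"twist":[0,0,3.6]},{"xyz":[-3.52,1.82,0.33],"twist":[0,0,3.6]},{"xyz":[-3.52,1.82,0.33],"twist":[0,0,3.6]},{"xyz":[-3.52,1.82,0.33],"twist":[0,0,3.6]}])

```text
invalid input at $.moves[0]: expected keys twist, xyz, grip
```

Emit:
jog_arm(moves=[{"xyz":[-1.78,3.54,0.33],"twist":[0,0,3.6]},{"xyz":[-1.78,3.54,0.33],"twist":[0,0,3.6]},{"xyz":[-1.78,3.54,0.33],"twist":[0,0,3.6]},{"xyz":[-1.78,3.54,0.33],"twist":[0,0,3.6]},{"xyz":[-1.78,3.54,0.33],"twist":[0,0,3.6]}])

```text
invalid input at $.moves[0]: expected keys twist, xyz, grip
```

```bash
python3 go.py "0.591,-0.329,0.05,-79" "0.591,-0.329,0.013,-79"; python3 - <<'E'
from h import *
im=arm.get_image("side"); cv2.imwrite("pics/side1.png",im)
crop("side",im,255,170,455,320,4,"pics/s3.png")
E
```

```text
t1.35 pos [0.4262 0.1167 0.1992] yaw -7.1 pitch 0.0 F [-0.9  0.3  0.9] w 92.1mm j [-0.78  0.18  0.46  2.08 -0.1   0.91 -0.39]
0.591,-0.329,0.05,-79 xyz [-2.344, 1.213, 0.832] twist [0.0, 0.0, 2.4]
  .. xyz [-1.649, 2.061, 0.831] twist [0.0, 0.0, 2.4]
  .. xyz [-0.669, 2.553, 0.83] twist [0.0, 0.0, 2.4]
0.591,-0.329,0.013,-79 xyz [0.0, -0.0, 0.617] twist [0.0, 0.0, 0.0]
```

View pics/s3.png

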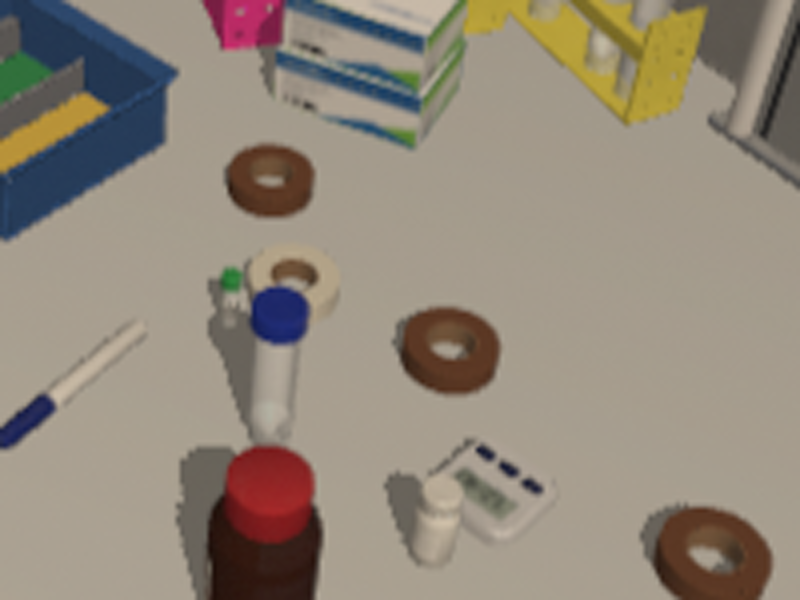

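The picture shows the timer at crop (495,490), with the white bottle at (437,520) on its near side only, so both grasp sides are clear. The moves were refused because `grip` is required, so I'll resend them.

Emit:
jog_arm(moves=[{"xyz":[-3.52,1.82,0.33],"twist":[0,0,3.6],"grip":-1},{"xyz":[-3.52,1.82,0.33],"twist":[0,0,3.6],"grip":-1},{"xyz":[-3.52,1.82,0.33],"twist":[0,0,3.6],"grip":-1},{"xyz":[-3.52,1.82,0.33],"twist":[0,0,3.6],"grip":-1},{"xyz":[-3.52,1.82,0.33],"twist":[0,0,3.6],"grip":-1}])

```text
clock: 2.02
position: [0.5102, -0.105, 0.1792]
ee_rot: [2.878, 1.255, -0.001]
force: [0.2, 1.4, -1.1]
width: 0.999
```

Emit:
jog_arm(moves=[{"xyz":[-1.78,3.54,0.33],"twist":[0,0,3.6],"grip":-1},{"xyz":[-1.78,3.54,0.33],"twist":[0,0,3.6],"grip":-1},{"xyz":[-1.78,3.54,0.33],"twist":[0,0,3.6],"grip":-1},{"xyz":[-1.78,3.54,0.33],"twist":[0,0,3.6],"grip":-1},{"xyz":[-1.78,3.54,0.33],"twist":[0,0,3.6],"grip":-1}])

```text
clock: 2.65
position: [0.5935, -0.3266, 0.1584]
ee_rot: [3.126, 0.307, -0.003]
force: [-0.1, 0.4, -0.2]
width: 1.0
```

```bash
python3 go.py "0.591,-0.329,0.05,-79" "0.591,-0.329,0.013,-79"; python3 - <<'E'
from h import *
T=rect(.06,.058,.014)
c1=lambda p:uncrop(p,5.2,265,170)
ut=c1([(460,141),(480,215),(545,205),(527,126)]);us=uncrop([(472,440),(430,475),(495,540),(556,490)],4,255,170)
g=lambda v:R.from_euler("z",v[2]).apply(T)+np.r_[v[:2],0]
f=lambda v:np.r_[(proj("top",g(v))-ut).ravel(),(proj("side",g(v))-us).ravel()]
s=least_squares(f,[.59,-.33,-2.95]);print(s.x.round(4),s.fun.round(1))
E
```

```text
t2.65 pos [ 0.5935 -0.3266  0.1584] yaw -78.8 pitch 0.0 F [-0.1  0.4 -0.2] w 92.0mm j [-0.03  0.68  0.77  1.57 -0.51  1.1  -0.52]
0.591,-0.329,0.05,-79 xyz [-0.046, 0.03, 1.806] twist [0.0, 0.01, 0.02]
0.591,-0.329,0.013,-79 xyz [-0.0, 0.0, 0.617] twist [-0.0, -0.0, 0.0]
[ 0.5916 -0.3284 -2.9491] [-1.5 -0.4 -1.6  0.8  1.2 -0.3  0.7 -0.5  2.2 -2.1 -3.3  2.2  0.3  1.
  1.  -0.5]
```

Emit:
jog_arm(moves=[{"xyz":[-0.03,0.03,1.0],"twist":[0,0,0],"grip":-1},{"xyz":[-0.03,0.03,1.8],"twist":[0,0,0],"grip":-1},{"xyz":[-0.03,0.03,2.2],"twist":[0,0,0],"grip":-1},{"xyz":[-0.03,0.03,2.42],"twist":[0,0,0],"grip":-1},{"xyz":[-0.03,0.03,2.42],"twist":[0,0,0],"grip":-1}])

```text
clock: 3.28
position: [0.5919, -0.3254, 0.0141]
ee_rot: [-3.124, -0.313, 0.001]
force: [0.0, -0.4, 0.8]
width: 0.999
```

Emit:
jog_arm(moves=[{"xyz":[0,0,0],"twist":[0,0,0],"grip":1},{"xyz":[0,0,0],"twist":[0,0,0],"grip":1},{"xyz":[0,0,0],"twist":[0,0,0],"grip":1},{"xyz":[0,0,0],"twist":[0,0,0],"grip":1},{"xyz":[0,0,0],"twist":[0,0,0],"grip":1}], force=12)

```text
clock: 3.9
position: [0.5914, -0.3277, 0.0149]
ee_rot: [3.126, 0.309, 0.001]
force: [0.0, 0.6, 3.7]
width: 0.635
```

```bash
python3 go.py "0.591,-0.329,0.18,-79" "0.5197,0.0804,0.15,12.2"
```

```text
t3.90 pos [ 0.5914 -0.3277  0.0149] yaw -78.7 pitch 0.0 F [0.  0.6 3.7] w 58.4mm j [ 0.03  0.84  0.65  1.67 -0.64  0.86 -0.42]
0.591,-0.329,0.18,-79 xyz [-0.01, 0.021, -2.752] twist [0.0, -0.0, 0.03]
0.5197,0.0804,0.15,12.2 xyz [0.045, -2.308, 0.167] twist [-0.0, 0.0, -3.04]
  .. xyz [1.207, -1.968, 0.167] twist [-0.0, 0.0, -3.04]
  .. xyz [2.037, -1.087, 0.167] twist [-0.0, 0.0, -3.04]
```

Emit:
jog_arm(moves=[{"xyz":[0,0,-0.3],"twist":[0,0,0],"grip":1},{"xyz":[0,0,-1.0],"twist":[0,0,0],"grip":1},{"xyz":[0,0,-2.0],"twist":[0,0,0],"grip":1},{"xyz":[0,0,-2.75],"twist":[0,0,0],"grip":1},{"xyz":[0,0,-2.75],"twist":[0,0,0],"grip":1}])

```text
clock: 4.53
position: [0.5927, -0.3294, 0.1849]
ee_rot: [3.122, 0.308, 0.01]
force: [0.1, -1.4, -1.0]
width: 0.63
```

Emit:
jog_arm(moves=[{"xyz":[0.01,-0.58,0.04],"twist":[0,0,-0.76],"grip":1},{"xyz":[0.02,-1.15,0.08],"twist":[0,0,-1.52],"grip":1},{"xyz":[0.03,-1.73,0.12],"twist":[0,0,-2.28],"grip":1},{"xyz":[0.05,-2.31,0.17],"twist":[0,0,-3.04],"grip":1},{"xyz":[0.05,-2.31,0.17],"twist":[0,0,-3.04],"grip":1}])

```text
clock: 5.15
position: [0.5666, -0.1873, 0.1687]
ee_rot: [-2.93, -1.125, 0.001]
force: [0.2, -0.8, -0.1]
width: 0.633
```

Emit:
jog_arm(moves=[{"xyz":[0.3,-0.49,0.04],"twist":[0,0,-0.76],"grip":1},{"xyz":[0.6,-0.98,0.08],"twist":[0,0,-1.52],"grip":1},{"xyz":[0.9,-1.48,0.12],"twist":[0,0,-2.28],"grip":1},{"xyz":[1.21,-1.97,0.17],"twist":[0,0,-3.04],"grip":1},{"xyz":[1.21,-1.97,0.17],"twist":[0,0,-3.04],"grip":1}])

```text
clock: 5.78
position: [0.5422, -0.0521, 0.1587]
ee_rot: [-2.536, -1.852, 0.0]
force: [0.3, -0.7, -0.3]
width: 0.631
```

Emit:
jog_arm(moves=[{"xyz":[0.51,-0.27,0.04],"twist":[0,0,-0.76],"grip":1},{"xyz":[1.02,-0.54,0.08],"twist":[0,0,-1.52],"grip":1},{"xyz":[1.53,-0.82,0.12],"twist":[0,0,-2.28],"grip":1},{"xyz":[2.04,-1.09,0.17],"twist":[0,0,-3.04],"grip":1},{"xyz":[2.04,-1.09,0.17],"twist":[0,0,-3.04],"grip":1}])

```text
clock: 6.4
position: [0.518, 0.0836, 0.1487]
ee_rot: [-1.964, -2.451, 0.0]
force: [-0.2, -0.8, -0.7]
width: 0.631
```

```bash
python3 go.py "0.5197,0.0804,0.08,12.2" "0.5197,0.0804,0.019,12.2"; python3 - <<'E'
from h import *
cc=np.array([.5119,.1166,0]);K=R.from_euler("z",.213)
for n,b in(("top",(210,185,290,245)),("side",(210,140,310,215))):
    crop(n,arm.get_image(n),*b,5,f"pics/_{n}.png",[K.apply(rect(.17,.186,.068))+cc])
a,b=cv2.imread("pics/_top.png"),cv2.imread("pics/_side.png");h=max(a.shape[0],b.shape[0])
cv2.imwrite("pics/p8.png",cv2.resize(np.hstack([cv2.copyMakeBorder(i,0,h-i.shape[0],0,0,0) for i in(a,b)]),None,fx=.88,fy=.88))
E
```

```text
t6.40 pos [0.518  0.0836 0.1487] yaw 12.6 pitch -0.0 F [-0.2 -0.8 -0.7] w 58.0mm j [-0.54  0.38  0.36  1.95 -0.18  0.84  0.14]
0.5197,0.0804,0.08,12.2 xyz [-0.059, 0.017, 1.145] twist [-0.0, -0.0, 0.04]
0.5197,0.0804,0.019,12.2 xyz [0.0, -0.0, 1.017] twist [0.0, 0.0, -0.0]
```

View pics/p8.png

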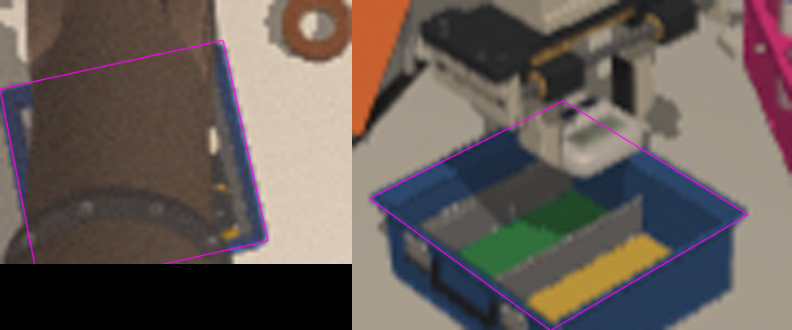

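The case overlay matches in both views, and the timer is held level, seen at (600,140). Now I'll lower it into the yellow bay.

Emit:
jog_arm(moves=[{"xyz":[-0.05,0.02,0.4],"twist":[0,0,0.04],"grip":1},{"xyz":[-0.05,0.02,0.9],"twist":[0,0,0.04],"grip":1},{"xyz":[-0.05,0.02,1.3],"twist":[0,0,0.04],"grip":1},{"xyz":[-0.05,0.02,1.6],"twist":[0,0,0.04],"grip":1},{"xyz":[-0.05,0.02,1.6],"twist":[0,0,0.04],"grip":1}])

```text
clock: 7.12
position: [0.5196, 0.0772, 0.052]
ee_rot: [-1.98, -2.438, 0.004]
force: [0.5, -0.0, -0.1]
width: 0.626
```

```bash
python3 go.py "0.5197,0.0804,0.019,12.2"
```

```text
t7.12 pos [0.5196 0.0772 0.052 ] yaw 11.8 pitch -0.1 F [ 0.5 -0.  -0.1] w 57.6mm j [-0.48  0.52  0.31  2.02 -0.26  0.63  0.21]
0.5197,0.0804,0.019,12.2 xyz [0.052, 0.014, 0.551] twist [-0.01, 0.01, -0.04]
```

```bash
cat > cmd.py <<'E'
# dead-reckoned commanded pose: final row of each call, one per line "x y z tx ty tz"
from go import *
def cmd():
    p=np.array([.259,.569,.238]);q=R.from_rotvec([-.667,-3.0698,.0])
    for l in open("log.txt"):
        v=np.array(l.split(),float)
        if len(v): p=p+q.apply(v[:3]*.06);q=q*R.from_rotvec(np.radians(v[3:]*10))
    return p,q
if __name__=="__main__":
    p,q=cmd();y=q.as_matrix()[:,1];print("cmd",p.round(4),np.degrees(np.arctan2(y[1],y[0])).round(2));print("meas",arm.observe()["position"].round(4))
E
cat > log.txt <<'E'
-2.81 -2.83 .32 0 0 3.61
-3.94 -.63 .32 0 0 3.61
-3.52 1.82 .33 0 0 3.6
-1.78 3.54 .33 0 0 3.6
-.03 .03 2.42 0 0 0
0 0 -2.75 0 0 0
.05 -2.31 .17 0 0 -3.04
1.21 -1.97 .17 0 0 -3.04
2.04 -1.09 .17 0 0 -3.04
-.05 .02 1.6 0 0 .04
E
python3 cmd.py
```

```text
cmd [0.5196 0.0798 0.0531] 12.08
meas [0.5196 0.0772 0.052 ]
```

Emit:
jog_arm(moves=[{"xyz":[0,0,0.25],"twist":[0,0,0],"grip":1},{"xyz":[0,0,0.45],"twist":[0,0,0],"grip":1},{"xyz":[0,0,0.53],"twist":[0,0,0],"grip":1},{"xyz":[0,0,0.57],"twist":[0,0,0],"grip":1},{"xyz":[0,0,0.57],"twist":[0,0,0],"grip":1}])

```text
clock: 7.75
position: [0.5201, 0.0795, 0.0189]
ee_rot: [1.975, 2.443, 0.0]
force: [0.2, 0.2, -0.6]
width: 0.63
```

```bash
echo "0 0 .57 0 0 0">>log.txt; python3 cmd.py;python3 -c "
from h import *
print(arm.observe()['force'])"
```

```text
cmd [0.5196 0.0798 0.0189] 12.08
meas [0.5201 0.0795 0.0189]
[ 0.23077284  0.20709675 -0.60297793]
```

Emit:
jog_arm(moves=[{"xyz":[0,0,0.01],"twist":[0,0,0],"grip":1},{"xyz":[0,0,0.015],"twist":[0,0,0],"grip":1},{"xyz":[0,0,0.015],"twist":[0,0,0],"grip":-0.5},{"xyz":[0,0,0.015],"twist":[0,0,0],"grip":-0.6},{"xyz":[0,0,0.015],"twist":[0,0,0],"grip":-0.6}])

```text
clock: 8.38
position: [0.52, 0.0795, 0.0178]
ee_rot: [1.975, 2.443, 0.0]
force: [-0.3, -0.1, -0.4]
width: 0.797
```

Emit:
jog_arm(moves=[{"xyz":[0,0,-0.1],"twist":[0,0,0],"grip":-0.6},{"xyz":[0,0,-0.6],"twist":[0,0,0],"grip":-0.6},{"xyz":[0,0,-1.5],"twist":[0,0,0],"grip":-0.6},{"xyz":[0,0,-2.2],"twist":[0,0,0],"grip":-0.6},{"xyz":[0,0,-2.2],"twist":[0,0,0],"grip":-0.6}])

```text
clock: 9.0
position: [0.5221, 0.0798, 0.1533]
ee_rot: [1.973, 2.44, 0.009]
force: [-0.9, 0.2, -0.9]
width: 0.801
```

```bash
printf "0 0 .015 0 0 0\n0 0 -2.2 0 0 0\n">>log.txt
sed -i 's/o=arm.observe();p=o\["position"\];q=R.from_rotvec(o\["ee_rot"\])/import cmd_ as c;o=arm.observe();p,q=c.cmd()/' go.py; mv cmd.py cmd_.py
python3 cmd_.py; python3 - <<'E'
from h import *
# marker: cross-check with side ends
m=ray("side",uncrop([(140,325),(5,438)],4,255,170),.009);print(m.round(4))
E
python3 go.py "0.424,-0.127,0.1,-73.3" "0.424,-0.127,0.014,-73.3"
```

```text
cmd [0.5196 0.0798 0.15  ] 12.08
meas [0.5221 0.0798 0.1533]
[[ 0.4883 -0.1066  0.009 ]
 [ 0.3668 -0.1458  0.009 ]]
t9.00 pos [0.5196 0.0798 0.15  ] yaw 12.1 pitch -0.0 F [-0.9  0.2 -0.9] w 73.7mm j [-0.54  0.38  0.38  1.94 -0.18  0.85  0.15]
0.424,-0.127,0.1,-73.3 xyz [-1.012, -0.76, 0.278] twist [-0.0, 0.0, 2.85]
  .. xyz [-1.252, -0.186, 0.278] twist [-0.0, 0.0, 2.85]
  .. xyz [-1.189, 0.434, 0.278] twist [-0.0, 0.0, 2.85]
0.424,-0.127,0.014,-73.3 xyz [0.0, 0.0, 1.433] twist [0.0, -0.0, -0.0]
```

```bash
python3 go.py "0.415,-0.130,0.1,-72.8" "0.415,-0.13,0.014,-72.8"|tail -4
```

```text
0.415,-0.130,0.1,-72.8 xyz [-1.018, -0.812, 0.278] twist [-0.0, 0.0, 2.83]
  .. xyz [-1.281, -0.233, 0.278] twist [-0.0, 0.0, 2.83]
  .. xyz [-1.239, 0.403, 0.278] twist [-0.0, 0.0, 2.83]
0.415,-0.13,0.014,-72.8 xyz [0.0, 0.0, 1.433] twist [-0.0, 0.0, 0.0]
```

Emit:
jog_arm(moves=[{"xyz":[-0.34,-0.27,0.09],"twist":[0,0,0.94],"grip":-0.6},{"xyz":[-0.68,-0.54,0.18],"twist":[0,0,1.88],"grip":-0.6},{"xyz":[-1.02,-0.81,0.28],"twist":[0,0,2.83],"grip":-0.6},{"xyz":[-1.02,-0.81,0.28],"twist":[0,0,2.83],"grip":-0.6}])

```text
clock: 9.5
position: [0.4835, 0.0077, 0.1321]
ee_rot: [-2.516, -1.88, 0.004]
force: [-0.2, -0.2, -0.1]
width: 0.799
```

Emit:
jog_arm(moves=[{"xyz":[-0.43,-0.08,0.09],"twist":[0,0,0.94],"grip":-0.6},{"xyz":[-0.86,-0.16,0.18],"twist":[0,0,1.88],"grip":-0.6},{"xyz":[-1.28,-0.23,0.28],"twist":[0,0,2.83],"grip":-0.6},{"xyz":[-1.28,-0.23,0.28],"twist":[0,0,2.83],"grip":-0.6}])

```text
clock: 10.0
position: [0.4497, -0.0612, 0.1157]
ee_rot: [-2.898, -1.213, 0.002]
force: [-0.1, 0.6, 0.5]
width: 0.801
```

Emit:
jog_arm(moves=[{"xyz":[-0.41,0.13,0.09],"twist":[0,0,0.94],"grip":-0.6},{"xyz":[-0.82,0.26,0.18],"twist":[0,0,1.88],"grip":-0.6},{"xyz":[-1.24,0.4,0.28],"twist":[0,0,2.83],"grip":-0.6},{"xyz":[-1.24,0.4,0.28],"twist":[0,0,2.83],"grip":-0.6}])

```text
clock: 10.5
position: [0.4153, -0.1307, 0.0992]
ee_rot: [3.106, 0.471, -0.001]
force: [0.1, 0.1, 1.1]
width: 0.8
```

Emit:
jog_arm(moves=[{"xyz":[0,0,0.6],"twist":[0,0,0],"grip":-0.6},{"xyz":[0,0,1.1],"twist":[0,0,0],"grip":-0.6},{"xyz":[0,0,1.43],"twist":[0,0,0],"grip":-0.6},{"xyz":[0,0,1.43],"twist":[0,0,0],"grip":-0.6}])

```text
clock: 11.0
position: [0.4162, -0.1287, 0.0127]
ee_rot: [-3.103, -0.479, 0.001]
force: [-0.0, 0.1, -0.1]
width: 0.8
```

Emit:
jog_arm(moves=[{"xyz":[0,0,0],"twist":[0,0,0],"grip":1},{"xyz":[0,0,0],"twist":[0,0,0],"grip":1},{"xyz":[0,0,0],"twist":[0,0,0],"grip":1},{"xyz":[0,0,0],"twist":[0,0,0],"grip":1},{"xyz":[0,0,0],"twist":[0,0,0],"grip":1}], force=12)

```text
clock: 11.62
position: [0.4155, -0.1302, 0.0137]
ee_rot: [-3.106, -0.47, -0.0]
force: [-0.7, -0.5, -0.7]
width: 0.307
```

```bash
cat >>log.txt <<'E'
-1.02 -.81 .28 0 0 2.83
-1.28 -.23 .28 0 0 2.83
-1.24 .40 .28 0 0 2.83
0 0 1.43 0 0 0
E
python3 cmd_.py; python3 go.py "0.415,-0.13,0.15,-72.8"; python3 - <<'E'
from h import *
im=arm.get_image("side"); cv2.imwrite("pics/p9.png",cv2.resize(im[140:320,200:380],None,fx=3.3,fy=3.3,interpolation=cv2.INTER_CUBIC))
E
```

```text
cmd [ 0.4151 -0.13    0.0139] -72.82
meas [ 0.4155 -0.1302  0.0137]
t11.62 pos [ 0.4151 -0.13    0.0139] yaw -72.8 pitch -0.0 F [-0.7 -0.5 -0.7] w 28.2mm j [-0.24  0.55  0.56  2.28 -0.65  0.48 -0.42]
0.415,-0.13,0.15,-72.8 xyz [-0.002, -0.0, -2.269] twist [-0.0, 0.0, -0.0]
```

View pics/p9.png

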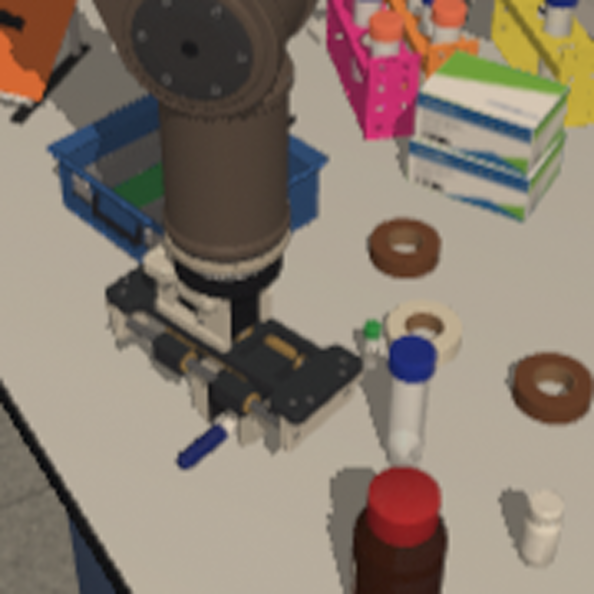

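Emit:
jog_arm(moves=[{"xyz":[0,0,0],"twist":[0,0,0],"grip":1},{"xyz":[0,0,0],"twist":[0,0,0],"grip":1},{"xyz":[0,0,0],"twist":[0,0,0],"grip":1}])

```text
clock: 12.05
position: [0.4155, -0.1303, 0.0136]
ee_rot: [-3.106, -0.469, -0.0]
force: [-0.7, -0.5, 1.9]
width: 0.166
```

Emit:
jog_arm(moves=[{"xyz":[0,0,-0.3],"twist":[0,0,0],"grip":1},{"xyz":[0,0,-1.0],"twist":[0,0,0],"grip":1},{"xyz":[0,0,-1.9],"twist":[0,0,0],"grip":1},{"xyz":[0,0,-2.27],"twist":[0,0,0],"grip":1},{"xyz":[0,0,-2.27],"twist":[0,0,0],"grip":1}])

```text
clock: 12.68
position: [0.4165, -0.1302, 0.151]
ee_rot: [-3.106, -0.47, -0.005]
force: [0.4, 0.2, -0.8]
width: 0.162
```

```bash
echo "0 0 -2.27 0 0 0">>log.txt; python3 cmd_.py; python3 go.py "0.4924,0.1503,0.15,-77.8" "0.4924,0.1503,0.019,-77.8"
```

```text
cmd [ 0.4151 -0.13    0.1501] -72.82
meas [ 0.4165 -0.1302  0.151 ]
t12.68 pos [ 0.4151 -0.13    0.1501] yaw -72.8 pitch -0.0 F [ 0.4  0.2 -0.8] w 14.9mm j [-0.52  0.3   0.88  2.17 -0.33  0.8  -0.7 ]
0.4924,0.1503,0.15,-77.8 xyz [1.305, -2.041, 0.0] twist [-0.0, 0.0, 0.25]
  .. xyz [1.215, -2.096, 0.0] twist [-0.0, 0.0, 0.25]
0.4924,0.1503,0.019,-77.8 xyz [0.0, 0.0, 2.183] twist [-0.0, 0.0, -0.0]
```

Emit:
jog_arm(moves=[{"xyz":[0.32,-0.5,0],"twist":[0,0,0.06],"grip":1},{"xyz":[0.75,-1.18,0],"twist":[0,0,0.14],"grip":1},{"xyz":[1.1,-1.72,0],"twist":[0,0,0.21],"grip":1},{"xyz":[1.3,-2.04,0],"twist":[0,0,0.25],"grip":1}])

```text
clock: 13.18
position: [0.4535, 0.0118, 0.1486]
ee_rot: [3.115, 0.405, -0.003]
force: [-0.1, -0.3, 0.1]
width: 0.162
```

Emit:
jog_arm(moves=[{"xyz":[0.3,-0.52,0],"twist":[0,0,0.06],"grip":1},{"xyz":[0.7,-1.2,0],"twist":[0,0,0.14],"grip":1},{"xyz":[1.02,-1.77,0],"twist":[0,0,0.21],"grip":1},{"xyz":[1.22,-2.1,0],"twist":[0,0,0.25],"grip":1},{"xyz":[1.22,-2.1,0],"twist":[0,0,0.25],"grip":1}])

```text
clock: 13.8
position: [0.4926, 0.1509, 0.1489]
ee_rot: [3.123, 0.337, -0.002]
force: [-0.4, -0.5, 0.1]
width: 0.164
```

Emit:
jog_arm(moves=[{"xyz":[0,0,0.5],"twist":[0,0,0],"grip":1},{"xyz":[0,0,1.1],"twist":[0,0,0],"grip":1},{"xyz":[0,0,1.5],"twist":[0,0,0],"grip":1},{"xyz":[0,0,1.5],"twist":[0,0,0],"grip":1}])

```text
clock: 14.3
position: [0.4913, 0.1477, 0.0586]
ee_rot: [3.123, 0.329, -0.005]
force: [0.5, -0.1, -0.8]
width: 0.164
```

```bash
cat >>log.txt <<'E'
1.3 -2.04 0 0 0 .25
1.22 -2.1 0 0 0 .25
0 0 1.5 0 0 0
E
python3 cmd_.py; python3 go.py "0.4924,0.1503,0.018,-77.8"; python3 - <<'E'
from h import *
im=arm.get_image("side"); cv2.imwrite("pics/p10.png",cv2.resize(im[145:235,205:325],None,fx=5,fy=5,interpolation=cv2.INTER_CUBIC))
E
```

```text
cmd [0.4924 0.1504 0.06  ] -77.82
meas [0.4913 0.1477 0.0586]
t14.30 pos [0.4924 0.1504 0.06  ] yaw -77.8 pitch -0.0 F [ 0.5 -0.1 -0.8] w 15.1mm j [-0.9   0.58  0.71  2.07 -0.58  0.7  -1.17]
0.4924,0.1503,0.018,-77.8 xyz [0.0, 0.002, 0.701] twist [-0.0, 0.0, -0.0]
```

View pics/p10.png

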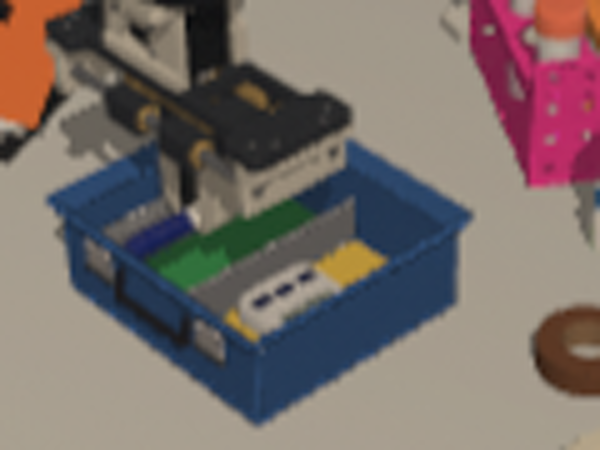

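The timer lies flat on the yellow floor at (290,300), and the marker is over the green bay with its cap at (155,235). I'll lower and release it.

Emit:
jog_arm(moves=[{"xyz":[0,0,0.35],"twist":[0,0,0],"grip":1},{"xyz":[0,0,0.6],"twist":[0,0,0],"grip":1},{"xyz":[0,0,0.68],"twist":[0,0,0],"grip":1},{"xyz":[0,0,0.71],"twist":[0,0,0],"grip":1},{"xyz":[0,0,0.71],"twist":[0,0,0],"grip":1}])

```text
clock: 14.98
position: [0.4931, 0.1501, 0.0177]
ee_rot: [-3.124, -0.333, -0.001]
force: [-0.1, 0.4, -0.4]
width: 0.16
```

Emit:
jog_arm(moves=[{"xyz":[0,0,0],"twist":[0,0,0],"grip":0.6},{"xyz":[0,0,0],"twist":[0,0,0],"grip":0.52},{"xyz":[0,0,0],"twist":[0,0,0],"grip":0.52}])

```text
clock: 15.35
position: [0.4928, 0.1502, 0.0173]
ee_rot: [-3.124, -0.334, -0.0]
force: [-0.3, 0.5, -0.4]
width: 0.24
```

Emit:
jog_arm(moves=[{"xyz":[0,0,-0.2],"twist":[0,0,0],"grip":0.52},{"xyz":[0,0,-0.8],"twist":[0,0,0],"grip":0.52},{"xyz":[0,0,-1.7],"twist":[0,0,0],"grip":0.52},{"xyz":[0,0,-2.6],"twist":[0,0,0],"grip":0.52},{"xyz":[0,0,-3.2],"twist":[0,0,0],"grip":0.52}])

```text
clock: 15.98
position: [0.4932, 0.1497, 0.2123]
ee_rot: [-3.123, -0.332, -0.003]
force: [0.2, 0.6, -0.6]
width: 0.236
```

```bash
cat >>log.txt <<'E'
0 0 .71 0 0 0
0 0 -3.2 0 0 0
E
python3 cmd_.py; python3 - <<'E'
import numpy as np
from go import rot
from scipy.spatial.transform import Rotation as R
D=R.from_euler("ZY",[.654,-np.radians(35)]);c=np.array([.4544,.4206,.0627])
# grasp: tips 2.5mm above plate top -> TCP at local z .004+.0025+.011
for h in(.1,.0175): print((c+D.apply([0,0,h])).round(4),np.degrees(.654))
print(rot(37.5,35).as_matrix().round(3),D.as_matrix().round(3))
E
```

```text
cmd [0.4924 0.1504 0.2094] -77.82
meas [0.4932 0.1497 0.2123]
[0.4089 0.3857 0.1446] 37.47143980155584
[0.4464 0.4145 0.077 ] 37.47143980155584
[[-0.609  0.65   0.455]
 [ 0.793  0.499  0.349]
 [-0.     0.574 -0.819]] [[ 0.65  -0.608 -0.455]
 [ 0.498  0.794 -0.349]
 [ 0.574  0.     0.819]]
```

```bash
python3 go.py "0.392,0.373,0.22,37.5,35" "0.4089,0.3857,0.1446,37.5,35" "0.4464,0.4145,0.077,37.5,35"
```

```text
t15.97 pos [0.4924 0.1504 0.2094] yaw -77.8 pitch -0.0 F [ 0.2  0.6 -0.6] w 21.7mm j [-1.08  0.37  0.92  1.92 -0.34  1.01 -1.37]
0.392,0.373,0.22,37.5,35 xyz [-0.284, -1.326, -0.058] twist [-0.74, 1.17, -3.71]
  .. xyz [0.595, -1.204, -0.196] twist [-0.74, 1.17, -3.71]
  .. xyz [1.226, -0.569, -0.122] twist [-0.74, 1.17, -3.71]
0.4089,0.3857,0.1446,37.5,35 xyz [-0.004, -0.432, 1.231] twist [0.0, -0.0, 0.0]
0.4464,0.4145,0.077,37.5,35 xyz [0.0, -0.001, 1.375] twist [0.0, -0.0, -0.0]
```

Emit:
jog_arm(moves=[{"xyz":[-0.07,-0.33,-0.02],"twist":[-0.18,0.29,-0.93],"grip":0.13},{"xyz":[-0.14,-0.66,-0.03],"twist":[-0.37,0.58,-1.86],"grip":0.13},{"xyz":[-0.21,-1.0,-0.05],"twist":[-0.55,0.87,-2.78],"grip":0.13},{"xyz":[-0.28,-1.33,-0.06],"twist":[-0.74,1.17,-3.71],"grip":0.13},{"xyz":[-0.28,-1.33,-0.06],"twist":[-0.74,1.17,-3.71],"grip":0.13}])

```text
clock: 16.6
position: [0.4578, 0.2257, 0.213]
ee_rot: [2.742, 1.269, 0.323]
force: [-0.1, 0.3, 0.8]
width: 0.441
```

Emit:
jog_arm(moves=[{"xyz":[0.15,-0.3,-0.05],"twist":[-0.18,0.29,-0.93],"grip":0.13},{"xyz":[0.3,-0.6,-0.1],"twist":[-0.37,0.58,-1.86],"grip":0.13},{"xyz":[0.45,-0.9,-0.15],"twist":[-0.55,0.87,-2.78],"grip":0.13},{"xyz":[0.6,-1.2,-0.2],"twist":[-0.74,1.17,-3.71],"grip":0.13},{"xyz":[0.6,-1.2,-0.2],"twist":[-0.74,1.17,-3.71],"grip":0.13}])

```text
clock: 17.23
position: [0.4259, 0.2983, 0.2167]
ee_rot: [2.081, 1.998, 0.59]
force: [-0.1, -0.8, 0.0]
width: 0.434
```

Emit:
jog_arm(moves=[{"xyz":[0.31,-0.14,-0.03],"twist":[-0.18,0.29,-0.93],"grip":0.13},{"xyz":[0.61,-0.28,-0.06],"twist":[-0.37,0.58,-1.86],"grip":0.13},{"xyz":[0.92,-0.43,-0.09],"twist":[-0.55,0.87,-2.78],"grip":0.13},{"xyz":[1.23,-0.57,-0.12],"twist":[-0.74,1.17,-3.71],"grip":0.13},{"xyz":[1.23,-0.57,-0.12],"twist":[-0.74,1.17,-3.71],"grip":0.13}])

```text
clock: 17.85
position: [0.394, 0.3719, 0.2202]
ee_rot: [1.228, 2.478, 0.781]
force: [-0.7, -0.3, 0.3]
width: 0.439
```

```bash
cat >>log.txt <<'E'
-.28 -1.33 -.06 -.74 1.17 -3.71
.6 -1.2 -.2 -.74 1.17 -3.71
1.23 -.57 -.12 -.74 1.17 -3.71
E
python3 cmd_.py; python3 go.py "0.4089,0.3857,0.1446,37.5,35" "0.4464,0.4145,0.077,37.5,35"; python3 -c "
from h import *
o=arm.observe();print(R.from_rotvec(o['ee_rot']).as_matrix().round(3))"
```

```text
cmd [0.3923 0.3734 0.2204] 37.66
meas [0.394  0.3719 0.2202]
t17.85 pos [0.3923 0.3734 0.2204] yaw 37.7 pitch 35.0 F [-0.7 -0.3  0.3] w 40.4mm j [-1.65  0.05  0.73  2.36  0.7   0.2  -0.94]
0.4089,0.3857,0.1446,37.5,35 xyz [-0.006, -0.443, 1.231] twist [0.0, -0.01, 0.01]
0.4464,0.4145,0.077,37.5,35 xyz [0.0, -0.001, 1.375] twist [0.0, -0.0, 0.0]
[[-0.606  0.652  0.456]
 [ 0.796  0.496  0.347]
 [ 0.     0.573 -0.819]]
```

Emit:
jog_arm(moves=[{"xyz":[-0.01,-0.2,0.5],"twist":[0,-0.01,0.01],"grip":0.13},{"xyz":[-0.01,-0.44,1.0],"twist":[0,-0.01,0.01],"grip":0.13},{"xyz":[-0.01,-0.44,1.23],"twist":[0,-0.01,0.01],"grip":0.13},{"xyz":[-0.01,-0.44,1.23],"twist":[0,-0.01,0.01],"grip":0.13}])

```text
clock: 18.35
position: [0.4151, 0.3773, 0.1611]
ee_rot: [1.222, 2.449, 0.767]
force: [0.4, 0.2, 0.9]
width: 0.435
```

```bash
echo "-.01 -.44 1.23 0 -.01 .01">>log.txt;python3 cmd_.py; python3 go.py "0.4464,0.4145,0.077,37.5,35"; python3 - <<'E'
from h import *
D=R.from_euler("ZY",[.654,-np.radians(35)]);c=np.array([.4544,.4206,.0627])
im=arm.get_image("side"); crop("side",im,150,90,250,175,6,"pics/p11.png",[c+D.apply(rect(.142,.158,.004)),c+D.apply(rect(.008,.06,.034))])
E
```

```text
cmd [0.4091 0.3856 0.1448] 37.54
meas [0.4151 0.3773 0.1611]
t18.35 pos [0.4091 0.3856 0.1448] yaw 37.5 pitch 35.0 F [0.4 0.2 0.9] w 40.0mm j [-1.14  0.22  0.2   2.37  1.78  0.17 -2.05]
0.4464,0.4145,0.077,37.5,35 xyz [0.005, -0.004, 1.376] twist [0.0, 0.0, 0.0]
```

View pics/p11.png

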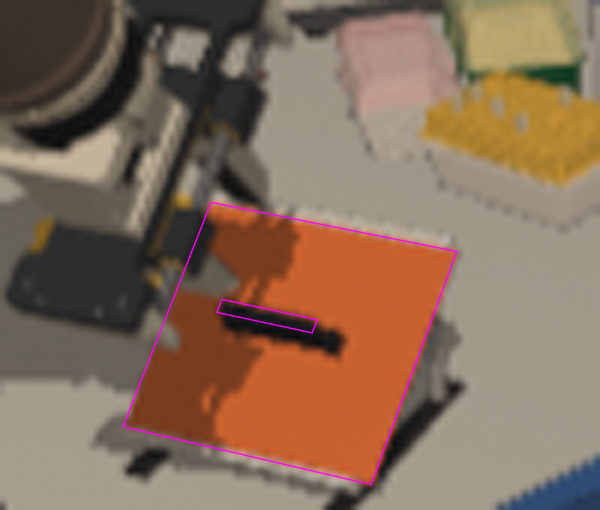

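Emit:
jog_arm(moves=[{"xyz":[0,0,0],"twist":[0,0,0],"grip":0.13},{"xyz":[0,0,0],"twist":[0,0,0],"grip":0.13},{"xyz":[0,0,0],"twist":[0,0,0],"grip":0.13}])

```text
clock: 18.77
position: [0.4124, 0.3783, 0.1615]
ee_rot: [1.212, 2.457, 0.767]
force: [-0.0, -0.1, -0.6]
width: 0.436
```

```bash
python3 -c "
from h import *
o=arm.observe();print(o['joints'].round(2),o['position'].round(4),R.from_rotvec(o['ee_rot']).as_matrix().round(3))"
```

```text
[-1.14  0.22  0.2   2.37  1.77  0.16 -2.03] [0.4124 0.3783 0.1615] [[-0.601  0.641  0.477]
 [ 0.799  0.503  0.331]
 [-0.028  0.58  -0.814]]
```

```bash
cat > cmd_.py <<'E'
# dead-reckoned commanded pose from base.json (pos, rotvec) plus log.txt (final row of each call)
from go import *
import json
def cmd():
    b=json.load(open("base.json"));p=np.array(b[0]);q=R.from_rotvec(b[1])
    for l in open("log.txt"):
        v=np.array(l.split(),float)
        if len(v): p=p+q.apply(v[:3]*.06);q=q*R.from_rotvec(np.radians(v[3:]*10))
    return p,q
def rebase():
    o=arm.observe();json.dump([o["position"].tolist(),o["ee_rot"].tolist()],open("base.json","w"));open("log.txt","w")
if __name__=="__main__":
    if "r" in sys.argv: rebase()
    p,q=cmd();y=q.as_matrix()[:,1];print("cmd",p.round(4),np.degrees(np.arctan2(y[1],y[0])).round(2));print("meas",arm.observe()["position"].round(4))
E
python3 cmd_.py r; python3 go.py "0.4177,0.3924,0.1287,37.5,35" "0.4464,0.4145,0.077,37.5,35"
```

```text
cmd [0.4124 0.3783 0.1615] 38.1
meas [0.4124 0.3783 0.1615]
t18.77 pos [0.4124 0.3783 0.1615] yaw 38.1 pitch 35.4 F [-0.  -0.1 -0.6] w 40.1mm j [-1.14  0.22  0.2   2.37  1.77  0.16 -2.03]
0.4177,0.3924,0.1287,37.5,35 xyz [0.149, -0.142, 0.565] twist [0.05, 0.16, 0.05]
0.4464,0.4145,0.077,37.5,35 xyz [0.001, 0.0, 1.052] twist [0.0, -0.0, 0.0]
```

Emit:
jog_arm(moves=[{"xyz":[0.15,-0.14,0.3],"twist":[0.05,0.16,0.05],"grip":0.13},{"xyz":[0.15,-0.14,0.57],"twist":[0.05,0.16,0.05],"grip":0.13},{"xyz":[0.15,-0.14,0.57],"twist":[0.05,0.16,0.05],"grip":0.13},{"xyz":[0.15,-0.14,0.57],"twist":[0.05,0.16,0.05],"grip":0.13},{"xyz":[0.15,-0.14,0.57],"twist":[0.05,0.16,0.05],"grip":0.13}])

```text
clock: 19.4
position: [0.4175, 0.3925, 0.1284]
ee_rot: [1.223, 2.483, 0.781]
force: [-0.3, 0.7, -0.1]
width: 0.435
```

```bash
python3 cmd_.py r; python3 go.py "0.4177,0.3924,0.1287,37.5,35" "0.4464,0.4145,0.077,37.5,35"
```

```text
cmd [0.4175 0.3925 0.1284] 37.57
meas [0.4175 0.3925 0.1284]
t19.40 pos [0.4175 0.3925 0.1284] yaw 37.6 pitch 34.9 F [-0.3  0.7 -0.1] w 40.0mm j [-0.93  0.31 -0.03  2.36  2.13  0.21 -2.38]
0.4177,0.3924,0.1287,37.5,35 xyz [-0.003, 0.004, -0.003] twist [-0.01, -0.0, 0.01]
0.4464,0.4145,0.077,37.5,35 xyz [0.001, 0.0, 1.052] twist [-0.0, -0.0, -0.0]
```

Emit:
jog_arm(moves=[{"xyz":[0,0,0.4],"twist":[0,0,0],"grip":0.13},{"xyz":[0,0,0.75],"twist":[0,0,0],"grip":0.13},{"xyz":[0,0,0.98],"twist":[0,0,0],"grip":0.13},{"xyz":[0,0,1.05],"twist":[0,0,0],"grip":0.13},{"xyz":[0,0,1.05],"twist":[0,0,0],"grip":0.13}])

```text
clock: 20.02
position: [0.446, 0.4142, 0.0761]
ee_rot: [1.223, 2.483, 0.78]
force: [0.7, 0.2, -0.3]
width: 0.432
```

```bash
python3 cmd_.py r; python3 go.py "0.4464,0.4145,0.077,37.5,35"
```

```text
cmd [0.446  0.4142 0.0761] 37.57
meas [0.446  0.4142 0.0761]
t20.02 pos [0.446  0.4142 0.0761] yaw 37.6 pitch 34.9 F [ 0.7  0.2 -0.3] w 39.8mm j [-0.77  0.47 -0.19  2.3   2.31  0.32 -2.53]
0.4464,0.4145,0.077,37.5,35 xyz [0.001, 0.016, -0.008] twist [-0.01, -0.0, 0.01]
```

Emit:
jog_arm(moves=[{"xyz":[0,0.01,-0.01],"twist":[0,0,0],"grip":1},{"xyz":[0,0.01,-0.01],"twist":[0,0,0],"grip":1},{"xyz":[0,0.01,-0.01],"twist":[0,0,0],"grip":1},{"xyz":[0,0.01,-0.01],"twist":[0,0,0],"grip":1},{"xyz":[0,0.01,-0.01],"twist":[0,0,0],"grip":1}], force=35)

```text
clock: 20.65
position: [0.4462, 0.4144, 0.0771]
ee_rot: [1.223, 2.483, 0.78]
force: [-2.6, -2.7, 5.0]
width: 0.086
```

```bash
echo "0 .01 -.01 0 0 0">>log.txt; python3 cmd_.py;  python3 go.py "0.42,0.39,0.13,37.5,35" "0.42,0.36,0.25,37.5,18" "0.43,0.30,0.25,30,0"
```

```text
cmd [0.4461 0.4142 0.0769] 37.57
meas [0.4462 0.4144 0.0771]
t20.65 pos [0.4461 0.4142 0.0769] yaw 37.6 pitch 34.9 F [-2.6 -2.7  5. ] w 7.9mm j [-0.78  0.47 -0.19  2.3   2.31  0.32 -2.53]
0.42,0.39,0.13,37.5,35 xyz [-0.055, 0.02, -1.064] twist [-0.01, -0.0, 0.01]
0.42,0.36,0.25,37.5,18 xyz [-0.397, 0.898, -1.813] twist [1.7, 0.0, -0.0]
0.43,0.30,0.25,30,0 xyz [-0.895, -0.453, -0.147] twist [1.8, -0.12, 0.74]
```

Emit:
jog_arm(moves=[{"xyz":[0,0,-0.1],"twist":[0,0,0],"grip":1},{"xyz":[0,0,-0.35],"twist":[0,0,0],"grip":1},{"xyz":[0,0,-0.75],"twist":[0,0,0],"grip":1},{"xyz":[0,0,-1.0],"twist":[0,0,0],"grip":1},{"xyz":[0,0,-1.0],"twist":[0,0,0],"grip":1}])

```text
clock: 21.28
position: [0.4185, 0.3935, 0.1269]
ee_rot: [1.222, 2.483, 0.781]
force: [0.6, -0.3, -2.3]
width: 0.086
```

```bash
python3 cmd_.py r;  python3 go.py "0.42,0.375,0.2,37.5,18" "0.43,0.30,0.23,30,0"
```

```text
cmd [0.4185 0.3935 0.1269] 37.57
meas [0.4185 0.3935 0.1269]
t21.27 pos [0.4185 0.3935 0.1269] yaw 37.6 pitch 34.9 F [ 0.6 -0.3 -2.3] w 8.0mm j [-0.92  0.31 -0.04  2.35  2.14  0.21 -2.39]
0.42,0.375,0.2,37.5,18 xyz [-0.258, 0.56, -1.096] twist [1.69, -0.01, 0.01]
0.43,0.30,0.23,30,0 xyz [-1.093, -0.443, -0.67] twist [1.8, -0.12, 0.74]
```

Emit:
jog_arm(moves=[{"xyz":[-0.06,0.14,-0.27],"twist":[0.42,0,0],"grip":1},{"xyz":[-0.13,0.28,-0.55],"twist":[0.85,0,0],"grip":1},{"xyz":[-0.19,0.42,-0.82],"twist":[1.27,0,0],"grip":1},{"xyz":[-0.26,0.56,-1.1],"twist":[1.69,0,0],"grip":1},{"xyz":[-0.26,0.56,-1.1],"twist":[1.69,0,0],"grip":1}])

```text
clock: 21.9
position: [0.4562, 0.3576, 0.1768]
ee_rot: [1.283, 2.443, 0.536]
force: [0.7, -1.4, -1.4]
width: 0.083
```

Emit:
jog_arm(moves=[{"xyz":[0,0,0],"twist":[0,0,0],"grip":1},{"xyz":[0,0,0],"twist":[0,0,0],"grip":1}])

```text
clock: 22.15
position: [0.4569, 0.3577, 0.1768]
ee_rot: [1.283, 2.44, 0.541]
force: [-0.6, -0.4, -2.8]
width: 0.083
```

```bash
python3 cmd_.py r;  python3 go.py "0.43,0.30,0.22,30,0" "0.5119,0.1166,0.15,12.2"
```

```text
cmd [0.4569 0.3577 0.1768] 36.39
meas [0.4569 0.3577 0.1768]
t22.15 pos [0.4569 0.3577 0.1768] yaw 36.4 pitch 28.3 F [-0.6 -0.4 -2.8] w 7.6mm j [-0.86  0.24 -0.06  2.18  0.81  0.38 -1.03]
0.43,0.30,0.22,30,0 xyz [-0.641, -0.478, -1.003] twist [2.87, 0.56, 0.44]
0.5119,0.1166,0.15,12.2 xyz [-3.33, -0.346, 1.167] twist [0.0, 0.0, 1.78]
```

Emit:
jog_arm(moves=[{"xyz":[-0.16,-0.12,-0.25],"twist":[0.72,0.14,0.11],"grip":1},{"xyz":[-0.32,-0.24,-0.5],"twist":[1.43,0.28,0.22],"grip":1},{"xyz":[-0.48,-0.36,-0.75],"twist":[2.15,0.42,0.33],"grip":1},{"xyz":[-0.64,-0.48,-1.0],"twist":[2.87,0.56,0.44],"grip":1},{"xyz":[-0.64,-0.48,-1.0],"twist":[2.87,0.56,0.44],"grip":1}])

```text
clock: 22.78
position: [0.4323, 0.2988, 0.2196]
ee_rot: [1.574, 2.715, -0.003]
force: [-0.0, 0.7, -1.8]
width: 0.085
```

Emit:
jog_arm(moves=[{"xyz":[0,0,0],"twist":[0,0,0],"grip":1}])

```text
clock: 22.9
position: [0.4295, 0.3004, 0.2192]
ee_rot: [1.568, 2.721, -0.001]
force: [-0.7, 1.1, -2.6]
width: 0.084
```

```bash
python3 cmd_.py r;  python3 go.py "0.5119,0.1166,0.16,12.2"
```

```text
cmd [0.4295 0.3004 0.2192] 30.09
meas [0.4295 0.3004 0.2192]
t22.90 pos [0.4295 0.3004 0.2192] yaw 30.1 pitch 0.0 F [-0.7  1.1 -2.6] w 7.7mm j [-0.5   0.31 -0.28  1.82  0.1   1.02 -0.29]
0.5119,0.1166,0.16,12.2 xyz [-3.337, -0.347, 0.993] twist [0.0, 0.01, 1.79]
```

Emit:
jog_arm(moves=[{"xyz":[-0.6,-0.06,0.18],"twist":[0,0,0.32],"grip":1},{"xyz":[-1.4,-0.15,0.42],"twist":[0,0,0.75],"grip":1},{"xyz":[-2.2,-0.23,0.65],"twist":[0,0,1.18],"grip":1},{"xyz":[-2.9,-0.3,0.86],"twist":[0,0,1.55],"grip":1},{"xyz":[-3.34,-0.35,0.99],"twist":[0,0,1.79],"grip":1}])

```text
clock: 23.52
position: [0.5115, 0.1152, 0.1599]
ee_rot: [1.975, 2.443, -0.003]
force: [0.1, 0.6, -1.7]
width: 0.083
```

Emit:
jog_arm(moves=[{"xyz":[0,0,0],"twist":[0,0,0],"grip":1},{"xyz":[0,0,0],"twist":[0,0,0],"grip":1}])

```text
clock: 23.78
position: [0.5114, 0.1184, 0.1611]
ee_rot: [-1.969, -2.446, -0.0]
force: [0.1, 0.3, -1.4]
width: 0.083
```

```bash
python3 cmd_.py r; python3 go.py "0.5119,0.1166,0.09,12.2"; python3 - <<'E'
from h import *
o=arm.observe();q=R.from_rotvec(o["ee_rot"]);p=o["position"]
im=arm.get_image("side");hsv=cv2.cvtColor(im,cv2.COLOR_BGR2HSV)
m=cv2.inRange(hsv,(3,150,60),(14,255,255));m[:,:190]=0;m[:120]=0;m[230:]=0
n,l,st,c=cv2.connectedComponentsWithStats(m);k=1+np.argmax(st[1:,4]);print(st[k])
M=q.as_matrix();D=R.from_matrix(np.c_[M[:,1],M[:,0],-M[:,2]])
# underside centre = TCP + tool z*.0175 ; divider z=-tool z
P=lambda L:p+M[:,2]*.0175+np.asarray(L)@np.c_[M[:,1],-M[:,0],-M[:,2]].T
print("pred",proj("side",P(rect(.142,.158,.004))).round(1).tolist())
np.save("pics/m.npy",l==k)
cc=np.array([.5119,.1166,0]);K=R.from_euler("z",.213)
crop("side",im,190,110,320,210,6,"pics/p12.png",[P(rect(.142,.158,.004)),K.apply(rect(.17,.186,.068))+cc])
E
```

```text
cmd [0.5114 0.1184 0.1611] 12.33
meas [0.5114 0.1184 0.1611]
t23.77 pos [0.5114 0.1184 0.1611] yaw 12.3 pitch -0.1 F [ 0.1  0.3 -1.4] w 7.7mm j [-0.23  0.36 -0.13  1.9   0.06  0.88 -0.17]
0.5119,0.1166,0.09,12.2 xyz [-0.033, 0.003, 1.185] twist [-0.01, -0.01, 0.01]
[ 218  149   74   38 1269]
pred [[217.0, 161.6], [255.4, 143.4], [292.6, 164.9], [253.5, 186.0]]
```

View pics/p12.png

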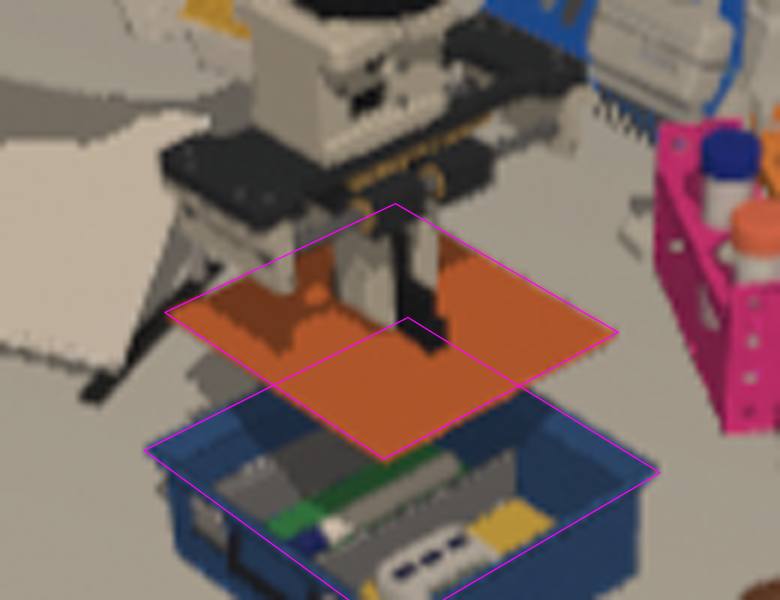

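The divider overlay matches the held plate exactly. It is level and centred over the case, with the marker in the green bay and the timer in the yellow one. Now I'll lower it in stages.

Emit:
jog_arm(moves=[{"xyz":[0,0,0.4],"twist":[0,0,0],"grip":1},{"xyz":[0,0,0.9],"twist":[0,0,0],"grip":1},{"xyz":[0,0,1.3],"twist":[0,0,0],"grip":1},{"xyz":[0,0,1.5],"twist":[0,0,0],"grip":1},{"xyz":[0,0,1.5],"twist":[0,0,0],"grip":1}])

```text
clock: 24.45
position: [0.5113, 0.1177, 0.0709]
ee_rot: [-1.97, -2.444, 0.002]
force: [-0.5, -0.3, -1.6]
width: 0.08
```

Emit:
jog_arm(moves=[{"xyz":[0,0,0.08],"twist":[0,0,0],"grip":1},{"xyz":[0,0,0.15],"twist":[0,0,0],"grip":1},{"xyz":[0,0,0.22],"twist":[0,0,0],"grip":1},{"xyz":[0,0,0.26],"twist":[0,0,0],"grip":1},{"xyz":[0,0,0.26],"twist":[0,0,0],"grip":1}])

```text
clock: 25.08
position: [0.5116, 0.1169, 0.0553]
ee_rot: [-1.972, -2.443, 0.001]
force: [0.1, 0.6, -1.5]
width: 0.085
```

```bash
python3 -c "
import json;json.dump([[.5117,.1167,.16],__import__('go').rot(12.25).as_rotvec().tolist()],open('base.json','w'))"; printf "0 0 1.5 0 0 0\n0 0 .26 0 0 0\n">log.txt; python3 cmd_.py; python3 go.py
```

```text
cmd [0.5117 0.1167 0.0544] 12.25
meas [0.5116 0.1169 0.0553]
t25.07 pos [0.5117 0.1167 0.0544] yaw 12.2 pitch 0.0 F [ 0.1  0.6 -1.5] w 7.8mm j [-0.24  0.51 -0.12  2.    0.09  0.64 -0.2 ]
```

Emit:
jog_arm(moves=[{"xyz":[0,0,0.015],"twist":[0,0,0],"grip":1},{"xyz":[0,0,0.03],"twist":[0,0,0],"grip":1},{"xyz":[0,0,0.045],"twist":[0,0,0],"grip":1},{"xyz":[0,0,0.055],"twist":[0,0,0],"grip":1},{"xyz":[0,0,0.055],"twist":[0,0,0],"grip":1}])

```text
clock: 25.7
position: [0.5118, 0.117, 0.0529]
ee_rot: [-1.972, -2.444, 0.001]
force: [-2.8, -1.0, 8.4]
width: 0.088
```

Emit:
jog_arm(moves=[{"xyz":[0,0,0.005],"twist":[0,0,0],"grip":1},{"xyz":[0,0,0.01],"twist":[0,0,0],"grip":1},{"xyz":[0,0,0.01],"twist":[0,0,0],"grip":1}])

```text
clock: 26.08
position: [0.5118, 0.117, 0.0528]
ee_rot: [-1.972, -2.444, 0.0]
force: [-6.0, -0.4, 15.8]
width: 0.087
```

Emit:
jog_arm(moves=[{"xyz":[0,0,0],"twist":[0,0,0],"grip":0.7},{"xyz":[0,0,0],"twist":[0,0,0],"grip":0.5},{"xyz":[0,0,0],"twist":[0,0,0],"grip":0.5}])

```text
clock: 26.45
position: [0.5117, 0.117, 0.0515]
ee_rot: [-1.972, -2.444, 0.001]
force: [-0.5, -0.1, 0.7]
width: 0.245
```

Emit:
jog_arm(moves=[{"xyz":[0,0,-0.3],"twist":[0,0,0],"grip":0.5},{"xyz":[0,0,-1.0],"twist":[0,0,0],"grip":0.5},{"xyz":[0,0,-1.8],"twist":[0,0,0],"grip":0.5},{"xyz":[0,0,-2.3],"twist":[0,0,0],"grip":-0.5},{"xyz":[0,0,-2.3],"twist":[0,0,0],"grip":-1}])

```text
clock: 27.08
position: [0.5134, 0.1173, 0.1919]
ee_rot: [1.972, 2.444, 0.005]
force: [0.2, -1.0, -0.6]
width: 0.421
```

```bash
cat >>log.txt <<'E'
0 0 .055 0 0 0
0 0 .01 0 0 0
0 0 -2.3 0 0 0
E
python3 cmd_.py; python3 - <<'E'
from h import *
cc=np.array([.5119,.1166,0]);K=R.from_euler("z",.213)
im=arm.get_image("side");cv2.imwrite("pics/d.png",im)
hsv=cv2.cvtColor(im,cv2.COLOR_BGR2HSV);m=cv2.inRange(hsv,(3,150,50),(14,255,255));m[:,:205]=0;m[:150]=0;m[235:]=0;m[:,305:]=0
h=cv2.convexHull(cv2.findNonZero(m))
# dominant 4-corner approx
print(cv2.approxPolyDP(h,3,True)[:,0].tolist())
for z in(.038,.043):print(z,proj("side",K.apply(rect(.142,.158,z))+cc).round(1).tolist())
E
python3 go.py "0.560,-0.03,0.16,-40" "0.5923,-0.1275,0.12,-90" "0.5923,-0.1275,0.0135,-90"
```

```text
cmd [0.5117 0.1167 0.1885] 12.25
meas [0.5134 0.1173 0.1919]
[[286, 194], [255, 212], [226, 190], [257, 174]]
0.038 [[255.7, 218.2], [292.5, 196.4], [257.4, 173.9], [221.2, 192.8]]
0.043 [[255.6, 216.8], [292.5, 195.0], [257.3, 172.6], [221.1, 191.5]]
t27.12 pos [0.5117 0.1167 0.1885] yaw 12.2 pitch 0.0 F [ 0.3 -0.2  0.3] w 42.5mm j [-0.22  0.33 -0.14  1.87  0.05  0.95 -0.17]
0.560,-0.03,0.16,-40 xyz [-1.28, 0.134, 0.238] twist [0.0, 0.0, 2.61]
  .. xyz [-1.09, 0.684, 0.238] twist [0.0, 0.0, 2.61]
0.5923,-0.1275,0.12,-90 xyz [-0.449, 0.728, 0.333] twist [-0.0, 0.0, 2.5]
  .. xyz [-0.099, 0.85, 0.333] twist [-0.0, 0.0, 2.5]
0.5923,-0.1275,0.0135,-90 xyz [-0.0, -0.0, 1.775] twist [0.0, -0.0, -0.0]
```

Emit:
jog_arm(moves=[{"xyz":[-0.32,0.03,0.06],"twist":[0,0,0.65],"grip":-1},{"xyz":[-0.64,0.07,0.12],"twist":[0,0,1.3],"grip":-1},{"xyz":[-0.96,0.1,0.18],"twist":[0,0,1.96],"grip":-1},{"xyz":[-1.28,0.13,0.24],"twist":[0,0,2.61],"grip":-1}])

```text
clock: 27.62
position: [0.535, 0.0427, 0.1733]
ee_rot: [-2.476, -1.93, 0.005]
force: [-0.1, 0.3, -0.1]
width: 0.894
```

Emit:
jog_arm(moves=[{"xyz":[-0.27,0.17,0.06],"twist":[0,0,0.65],"grip":-1},{"xyz":[-0.54,0.34,0.12],"twist":[0,0,1.3],"grip":-1},{"xyz":[-0.81,0.51,0.18],"twist":[0,0,1.96],"grip":-1},{"xyz":[-1.09,0.68,0.24],"twist":[0,0,2.61],"grip":-1}])

```text
clock: 28.12
position: [0.5588, -0.0304, 0.1588]
ee_rot: [-2.848, -1.322, 0.006]
force: [0.2, 0.5, -0.3]
width: 1.001
```

Emit:
jog_arm(moves=[{"xyz":[-0.11,0.18,0.08],"twist":[0,0,0.62],"grip":-1},{"xyz":[-0.22,0.36,0.16],"twist":[0,0,1.25],"grip":-1},{"xyz":[-0.34,0.55,0.25],"twist":[0,0,1.88],"grip":-1},{"xyz":[-0.45,0.73,0.33],"twist":[0,0,2.5],"grip":-1}])

```text
clock: 28.62
position: [0.5748, -0.0791, 0.1388]
ee_rot: [-3.067, -0.674, 0.007]
force: [0.1, -1.0, 0.4]
width: 1.002
```

Emit:
jog_arm(moves=[{"xyz":[-0.03,0.21,0.08],"twist":[0,0,0.62],"grip":-1},{"xyz":[-0.05,0.42,0.16],"twist":[0,0,1.25],"grip":-1},{"xyz":[-0.08,0.64,0.25],"twist":[0,0,1.88],"grip":-1},{"xyz":[-0.1,0.85,0.33],"twist":[0,0,2.5],"grip":-1},{"xyz":[-0.1,0.85,0.33],"twist":[0,0,2.5],"grip":-1}])

```text
clock: 29.25
position: [0.5907, -0.1283, 0.1191]
ee_rot: [3.141, -0.002, -0.007]
force: [-0.3, -0.1, 0.1]
width: 1.0
```

```bash
cat >>log.txt <<'E'
-1.28 .13 .24 0 0 2.61
-1.09 .68 .24 0 0 2.61
-.45 .73 .33 0 0 2.5
-.1 .85 .33 0 0 2.5
E
python3 cmd_.py; python3 - <<'E'
from h import *
cc=np.array([.5119,.1166,0]);K=R.from_euler("z",.213)
W=lambda P:K.apply(np.array(P,float))+cc
top=arm.get_image("top");side=arm.get_image("side")
def orange(im,x0,y0,x1,y1):
    m=cv2.inRange(cv2.cvtColor(im,cv2.COLOR_BGR2HSV),(3,140,40),(15,255,255));o=np.zeros_like(m);o[y0:y1,x0:x1]=m[y0:y1,x0:x1]
    o=cv2.morphologyEx(o,cv2.MORPH_CLOSE,np.ones((7,7)));return o
b=orange(side,205,150,310,235);t=orange(top,205,190,275,255)
hull=lambda m:cv2.approxPolyDP(cv2.convexHull(cv2.findNonZero(m)),2,True)[:,0].tolist()
print("side",hull(b),"top",hull(t))
print("top pred",proj("top",W(rect(.142,.158,.038))).round(1).tolist())
def sideviz(rx,ry,z):
    D=R.from_rotvec([rx,ry,0]).apply(rect(.142,.158,0))+[0,0,z]
    s=8;A=np.zeros((420*s,560*s),np.uint8);f=lambda P:np.round(proj("side",W(P))*s).astype(np.int32)
    cv2.fillPoly(A,[f(D)],255)
    for q in ([[.075,-.083,.058],[.083,-.091,.068],[-.083,-.091,.068],[-.075,-.083,.058]],[[-.075,-.083,.058],[-.083,-.091,.068],[-.083,.091,.068],[-.075,.083,.058]],
              [[.083,-.091,.068],[-.083,-.091,.068],[-.083,-.091,0],[.083,-.091,0]],[[-.083,-.091,.068],[-.083,.091,.068],[-.083,.091,0],[-.083,-.091,0]]): cv2.fillPoly(A,[f(q)],0)
    return cv2.resize(A,(560,420),interpolation=cv2.INTER_AREA)>127
for rx,ry,z in[(0,0,.038),(0,0,.042),(0,0,.034),(.05,0,.042),(-.05,0,.042),(0,.05,.042),(0,-.05,.042)]:
    v=sideviz(rx,ry,z);print(rx,ry,z,"IoU %.3f"%((v&(b>0)).sum()/(v|(b>0)).sum()))
# tape from both: cream mask
hs=cv2.cvtColor(side,cv2.COLOR_BGR2HSV)
E
python3 go.py "0.5923,-0.1275,0.0135,-90"
```

```text
cmd [ 0.592  -0.1275  0.1201] -89.95
meas [ 0.5907 -0.1283  0.1191]
side [[287, 193], [255, 212], [226, 190], [257, 174]] top [[274, 190], [265, 238], [224, 247], [216, 210]]
top pred [[265.9, 237.6], [257.6, 200.2], [215.3, 209.4], [222.8, 247.2]]
0 0 0.038 IoU 0.946
0 0 0.042 IoU 0.899
0 0 0.034 IoU 0.934
0.05 0 0.042 IoU 0.875
-0.05 0 0.042 IoU 0.923
0 0.05 0.042 IoU 0.919
0 -0.05 0.042 IoU 0.877
t29.35 pos [ 0.592  -0.1275  0.1201] yaw -90.0 pitch 0.0 F [-0.6  1.  -0.2] w 92.1mm j [-0.11  0.53  0.34  1.77 -0.22  0.87 -1.24]
0.5923,-0.1275,0.0135,-90 xyz [0.005, -0.0, 1.777] twist [0.0, -0.0, 0.0]
```

The divider is level and fully down: the level model at z=38 mm fits best, and the top-view corners agree within about 1 px. Next I'll cross-check the tape centre from the side picture.

```bash
python3 - <<'E'
from h import *
print(ray("side",uncrop([(293.5,275)],4,255,170),.019).round(4))
def cream(n,x0,y0,x1,y1,f):
    im=cv2.imread(f);h=cv2.cvtColor(im,cv2.COLOR_BGR2HSV).astype(int)
    print(np.median(h[y0:y1,x0:x1].reshape(-1,3),0));m=((h[...,0]>8)&(h[...,0]<28)&(h[...,2]>195)&(h[...,1]>55)).astype(np.uint8);o=np.zeros_like(m);o[y0:y1,x0:x1]=m[y0:y1,x0:x1]
    q=cv2.findNonZero(o);c,r=cv2.minEnclosingCircle(cv2.convexHull(q));print(n,len(q),c,r,ray(n,[c],.019).round(4))
cream("top",296,192,319,214,"pics/top0.png")
E
```

```text
[[ 0.5954 -0.1283  0.019 ]]
[ 17.  44. 201.]
top 132 (307.5, 202.5) 7.905794143676758 [[ 0.5922 -0.1294  0.019 ]]
```

Emit:
jog_arm(moves=[{"xyz":[0.02,0.02,0.7],"twist":[0,0,0],"grip":-1},{"xyz":[0.02,0.02,1.3],"twist":[0,0,0],"grip":-1},{"xyz":[0.02,0.02,1.65],"twist":[0,0,0],"grip":-1},{"xyz":[0.02,0.02,1.77],"twist":[0,0,0],"grip":-1},{"xyz":[0.02,0.02,1.77],"twist":[0,0,0],"grip":-1}])

```text
clock: 29.98
position: [0.5928, -0.1281, 0.0148]
ee_rot: [-3.141, -0.002, 0.003]
force: [0.3, 0.7, -0.0]
width: 0.998
```

Emit:
jog_arm(moves=[{"xyz":[0,0,0],"twist":[0,0,0],"grip":1},{"xyz":[0,0,0],"twist":[0,0,0],"grip":1},{"xyz":[0,0,0],"twist":[0,0,0],"grip":1},{"xyz":[0,0,0],"twist":[0,0,0],"grip":1},{"xyz":[0,0,0],"twist":[0,0,0],"grip":1}], force=10)

```text
clock: 30.6
position: [0.5931, -0.1285, 0.0151]
ee_rot: [-3.141, 0.0, 0.002]
force: [-0.2, 0.6, 3.1]
width: 0.653
```

Emit:
jog_arm(moves=[{"xyz":[0,0,-0.3],"twist":[0,0,0],"grip":1},{"xyz":[0,0,-1.0],"twist":[0,0,0],"grip":1},{"xyz":[0,0,-1.9],"twist":[0,0,0],"grip":1},{"xyz":[0,0,-2.6],"twist":[0,0,0],"grip":1},{"xyz":[0,0,-2.6],"twist":[0,0,0],"grip":1}])

```text
clock: 31.22
position: [0.5953, -0.1293, 0.1755]
ee_rot: [3.141, -0.001, 0.009]
force: [-0.2, 0.5, -1.3]
width: 0.651
```

```bash
printf ".02 .02 1.77 0 0 0\n0 0 -2.6 0 0 0\n">>log.txt; python3 cmd_.py; python3 - <<'E'
from h import *
K=R.from_euler("z",.213)
for sx in(-1,1): print((K.apply([sx*.0375,0,0])+[.5119,.1166,0]).round(4))
E
python3 go.py "0.4752,0.1087,0.16,-77.8" "0.4752,0.1087,0.0525,-77.8"
```

```text
cmd [ 0.5932 -0.1287  0.1699] -89.95
meas [ 0.5953 -0.1293  0.1755]
[0.4752 0.1087 0.    ]
[0.5486 0.1245 0.    ]
t31.23 pos [ 0.5932 -0.1287  0.1699] yaw -90.0 pitch 0.0 F [-0.2  0.5 -1.3] w 59.9mm j [-0.13  0.47  0.37  1.72 -0.2   0.98 -1.26]
0.4752,0.1087,0.16,-77.8 xyz [-0.981, -1.979, 0.082] twist [0.0, -0.0, -0.61]
  .. xyz [-0.766, -2.072, 0.082] twist [0.0, -0.0, -0.61]
0.4752,0.1087,0.0525,-77.8 xyz [0.0, -0.0, 1.792] twist [0.0, -0.0, 0.0]
```

Emit:
jog_arm(moves=[{"xyz":[-0.2,-0.4,0.02],"twist":[0,0,-0.12],"grip":1},{"xyz":[-0.49,-0.99,0.04],"twist":[0,0,-0.3],"grip":1},{"xyz":[-0.78,-1.58,0.06],"twist":[0,0,-0.48],"grip":1},{"xyz":[-0.98,-1.98,0.08],"twist":[0,0,-0.61],"grip":1}])

```text
clock: 31.72
position: [0.5328, -0.008, 0.1657]
ee_rot: [-3.136, -0.17, 0.005]
force: [-0.1, 0.5, -0.1]
width: 0.654
```

Emit:
jog_arm(moves=[{"xyz":[-0.16,-0.42,0.02],"twist":[0,0,-0.12],"grip":1},{"xyz":[-0.39,-1.04,0.04],"twist":[0,0,-0.3],"grip":1},{"xyz":[-0.61,-1.66,0.06],"twist":[0,0,-0.48],"grip":1},{"xyz":[-0.77,-2.07,0.08],"twist":[0,0,-0.61],"grip":1},{"xyz":[-0.77,-2.07,0.08],"twist":[0,0,-0.61],"grip":1}])

```text
clock: 32.35
position: [0.4737, 0.1107, 0.1611]
ee_rot: [-3.122, -0.34, 0.005]
force: [-0.6, -0.1, 0.8]
width: 0.653
```

Emit:
jog_arm(moves=[{"xyz":[0,0,0.2],"twist":[0,0,0],"grip":1},{"xyz":[0,0,0.5],"twist":[0,0,0],"grip":1},{"xyz":[0,0,0.7],"twist":[0,0,0],"grip":1},{"xyz":[0,0,0.7],"twist":[0,0,0],"grip":1}])

```text
clock: 32.85
position: [0.4746, 0.1078, 0.1183]
ee_rot: [3.124, 0.331, -0.006]
force: [0.9, -0.8, -0.1]
width: 0.652
```

```bash
printf -- "-.98 -1.98 .08 0 0 -.61\n-.77 -2.07 .08 0 0 -.61\n0 0 .7 0 0 0\n">>log.txt; python3 cmd_.py; python3 go.py "0.4752,0.1087,0.0525,-77.8"; python3 - <<'E'
from h import *
import cmd_
p,q=cmd_.cmd();im=arm.get_image("side");cv2.imwrite("pics/tp.png",im)
h=cv2.cvtColor(im,cv2.COLOR_BGR2HSV).astype(int)
t=np.linspace(0,6.283,60)
# predicted tape outline (top & bottom rim), TCP .0147 above its underside
P=[np.c_[p[0]+.0305*np.cos(t),p[1]+.0305*np.sin(t),0*t+p[2]-.0147+z] for z in(0,.019)]
u=np.vstack([proj("side",a) for a in P]);print("pred bbox",u.min(0).round(1),u.max(0).round(1))
m=((h[...,0]>8)&(h[...,0]<28)&(h[...,2]>150)&(h[...,1]>50)).astype(np.uint8)
x0,y0=u.min(0).astype(int)-6;x1,y1=u.max(0).astype(int)+8
for r in range(y0,y1): print(r,"".join(".#"[k] for k in m[r,x0:x1]))
print("x0",x0)
E
```

```text
cmd [0.475  0.1086 0.1183] -77.75
meas [0.4746 0.1078 0.1183]
t32.85 pos [0.475  0.1086 0.1183] yaw -77.8 pitch 0.0 F [ 0.9 -0.8 -0.1] w 60.0mm j [-0.53  0.36  0.25  2.06 -0.13  0.74 -1.56]
0.4752,0.1087,0.0525,-77.8 xyz [0.003, -0.002, 1.097] twist [0.0, -0.0, 0.0]
pred bbox [234.1 170. ] [256.3 188.3]
164 ....................................
165 ....................................
166 ....................................
167 ....................................
168 ....................................
169 ....................................
170 ....................................
171 ....................................
172 ....................................
173 ..........##........................
174 .........####.......................
175 .......######.......................
176 ........####...............#........
177 ........#####..............#........
178 ........#####..............#........
179 ........#######.....................
180 .........##########.................
181 ..........############..............
182 ...........###########..............
183 ...........###########..............
184 ...........###########..............
185 ...........###########..............
186 ............##########..............
187 .....##.......######................
188 ...#####............................
189 ..######............................
190 ########............................
191 ########............................
192 #########...........................
193 .##########.........................
194 ..###########.............#.........
195 ....########################........
x0 228
```

Emit:
jog_arm(moves=[{"xyz":[-0.02,0,0.4],"twist":[0,0,0],"grip":1},{"xyz":[-0.02,0,0.8],"twist":[0,0,0],"grip":1},{"xyz":[-0.02,0,1.0],"twist":[0,0,0],"grip":1},{"xyz":[-0.02,0,1.06],"twist":[0,0,0],"grip":1},{"xyz":[-0.02,0,1.09],"twist":[0,0,0],"grip":1}])

```text
clock: 33.52
position: [0.4744, 0.1087, 0.0545]
ee_rot: [-3.123, -0.333, 0.001]
force: [-1.0, 0.4, -0.9]
width: 0.65
```

Emit:
jog_arm(moves=[{"xyz":[0,0,0.01],"twist":[0,0,0],"grip":1},{"xyz":[0,0,0.02],"twist":[0,0,0],"grip":1},{"xyz":[0,0,0.02],"twist":[0,0,0],"grip":1}])

```text
clock: 33.9
position: [0.474, 0.1087, 0.0531]
ee_rot: [-3.123, -0.334, 0.002]
force: [-0.2, -0.8, -0.7]
width: 0.655
```

Emit:
jog_arm(moves=[{"xyz":[0,0,0.01],"twist":[0,0,0],"grip":1},{"xyz":[0,0,0.02],"twist":[0,0,0],"grip":1},{"xyz":[0,0,0.02],"twist":[0,0,0],"grip":1}])

```text
clock: 34.28
position: [0.4741, 0.1087, 0.0524]
ee_rot: [-3.123, -0.333, 0.001]
force: [-3.7, 0.8, 11.0]
width: 0.65
```

Contact at 11 N. I'll release and withdraw.

Emit:
jog_arm(moves=[{"xyz":[0,0,-0.01],"twist":[0,0,0],"grip":1},{"xyz":[0,0,-0.01],"twist":[0,0,0],"grip":-0.5},{"xyz":[0,0,-0.01],"twist":[0,0,0],"grip":-0.7},{"xyz":[0,0,-0.01],"twist":[0,0,0],"grip":-0.7}])

```text
clock: 34.78
position: [0.4738, 0.1086, 0.0522]
ee_rot: [-3.123, -0.334, 0.003]
force: [0.5, -1.0, 0.1]
width: 0.84
```

Emit:
jog_arm(moves=[{"xyz":[0,0,-0.3],"twist":[0,0,0],"grip":-0.7},{"xyz":[0,0,-1.0],"twist":[0,0,0],"grip":-0.7},{"xyz":[0,0,-1.9],"twist":[0,0,0],"grip":-0.7},{"xyz":[0,0,-2.7],"twist":[0,0,0],"grip":-0.7},{"xyz":[0,0,-2.7],"twist":[0,0,0],"grip":-0.7}])

```text
clock: 35.4
position: [0.4762, 0.1091, 0.2177]
ee_rot: [-3.121, -0.333, -0.008]
force: [0.0, -0.3, -0.9]
width: 0.849
```

Emit:
jog_arm(moves=[{"xyz":[-0.5,-0.9,0],"twist":[0,0,0],"grip":-0.7},{"xyz":[-1.0,-1.8,0],"twist":[0,0,0],"grip":-0.7},{"xyz":[-1.4,-2.7,0],"twist":[0,0,0],"grip":-0.7},{"xyz":[-1.4,-3.3,0],"twist":[0,0,0],"grip":-0.7},{"xyz":[-1.4,-3.3,0],"twist":[0,0,0],"grip":-0.7}])

```text
clock: 36.02
position: [0.3486, 0.2868, 0.2136]
ee_rot: [-3.122, -0.342, 0.004]
force: [-0.6, -0.3, -0.3]
width: 0.85
```

```bash
python3 - <<'E'
from h import *
o=arm.observe();print(o["clock"],o["position"],o["force"])
K=R.from_euler("z",.213);cc=np.array([.5119,.1166,0]);t=np.linspace(0,6.283,60)
A={n:arm.get_image(n) for n in("top","side")}
cv2.imwrite("pics/f_top.png",A["top"]);cv2.imwrite("pics/f_side.png",A["side"])
for n in A:
    h=cv2.cvtColor(A[n],cv2.COLOR_BGR2HSV).astype(int)
    u=np.vstack([proj(n,K.apply(np.c_[-.0385+.0305*np.cos(t),.0305*np.sin(t),0*t+z])+cc) for z in(.038,.057)])
    print(n,"pred bbox",u.min(0).round(1),u.max(0).round(1))
    x0,y0=u.min(0).astype(int)-8;x1,y1=u.max(0).astype(int)+9
    H,S,V=h[y0:y1,x0:x1].transpose(2,0,1);c=np.full(H.shape,".")
    c[(V<70)]="k";c[(S>140)&(H<16)&(V>=70)]="o";c[(S>120)&(H>90)&(H<130)&(V>40)]="b";c[(S<120)&(V>130)]="#"
    for r,l in zip(range(y0,y1),c): print(r,"".join(l))
    print("x0",x0)
# bystanders unchanged: compare patches with the first pictures
for n,pts in(("side",dict(vial=(.54,-.128,.03),wb=(.534,-.342,.04),tube=(.506,-.222,.06),amber=(.424,-.328,.08))),):
    ref=cv2.imread("pics/side0.png")
    for k,P in pts.items():
        x,y=proj(n,P)[0].astype(int);print(k,(x,y),"mean diff",np.abs(A[n][y-12:y+12,x-8:x+8].astype(int)-ref[y-12:y+12,x-8:x+8]).mean().round(1))
E
```

```text
36.025 [0.34862548 0.28678579 0.21363554] [-0.64871359 -0.28560691 -0.27464141]
top pred bbox [233.6 224.4] [251. 242.]
216 ooooooooooooooooooooooooooooooooooo
217 ooooooooooooooooooooooooooooooooooo
218 ooooooooooooooooooooooooooooooooooo
219 ooooooooooooooooooooooooooooooooooo
220 oooooooooooooooooooooo...oooooooooo
221 oooooooooooooooo....kkkk.oooooooooo
222 oooooooooooo....kk.kkkkk.oooooooooo
223 ooooooo....k.kkkkkkk.....oooooooooo
224 oooooo..kkkkkk......ooooooooooooooo
225 oooooo.kkk.kk.#######oooooooooooooo
226 oooooo.kk.o.###########oooooooooooo
227 ooooooo.ooo#############ooooooooooo
228 oooooooooo.##############oooooooooo
229 oooooooooo#######..######.ooooooooo
230 ooooooooo.#####.oooo.#####ooooooooo
231 ooooooooo#####.oooooo.####ooooooooo
232 ooooooooo#####oooooooo####ooooooooo
233 ooooooooo#####oooooooo####ooooooooo
234 ooooooooo#####ooooooo.#####oooooooo
235 ooooooooo#####ooooooo#####ooooooooo
236 ooooooooo.#####ooooo######ooooooooo
237 oooooooooo#######.########ooooooooo
238 ooooooooooo##############oooooooooo
239 ooooooooooo#############ooooooooooo
240 oooooooooooo.###
[... 1515 characters left out ...]
oooooooooo
204 bkkkbbbbbbbbbbb..###########ooooooooooo
205 bkkkkkbbbbbbbbbb..########ooooooooooooo
206 bbbkkkkbbbbbbbbbbb..#..oooooooooooooooo
207 bbbbbkkkbbbbbbbbbbb..ooooooooooooooooo.
208 ..bbbkkkkkbbbbkkbkbb..oooooooooooooo..b
209 #..bbbbkkkkbbbkkk...bb..ooooooooooo..bb
210 ##..bbbbkkkkkbkkk....bb..oooooooo..bbbb
211 ####..bbbbkkkkkkk......bb.ooooo..bbbbbb
212 #####..bbbbkkkkkk......bbb..oo.bbbbbbbb
213 ######..bbbbbkkkk......bbbb...bbbbbbbbb
214 ########..bbbbkkbk.....bbbbbbb.bbbbbbbb
x0 227
vial (np.int64(310), np.int64(242)) mean diff 3.2
wb (np.int64(362), np.int64(298)) mean diff 2.4
tube (np.int64(321), np.int64(262)) mean diff 0.7
amber (np.int64(319), np.int64(303)) mean diff 0.9
```

```bash
python3 -c "
from cell import arm
print(arm.sign_off())"
```

```text
the job is handed in; nothing more can be done
None
```

The case is packed in the order you asked and handed in at about 36 s, well under the 72 s limit. The timer lies flat in the yellow bay and the marker in the green bay. The divider is level and fully down over them, and the pale tape roll lies flat on it, on the robot's side of the black grip.

**Last checks**
- **Divider:** the level, fully seated position fitted the side picture best. Three of its four corners in the top picture matched within about 1 px. The fourth reading was unusable, probably because other orange in the picture was picked up.
- **Tape:** both pictures show it where planned, clear of the grip, with a margin of about 3 to 4 mm. I judged this from printed pixel maps, because my 12 picture views were used up.
- **Marker:** I saw it lying in the green bay after release. It could not be checked again once the divider covered it.
- **Bystanders:** side-view patches of all four are almost unchanged from the first picture. The vial changed most, probably because the tape beside it and its shadow are gone.
- **Forces:** the highest contact I read was about 17 N, when the divider seated. The tape touched down at about 11 N.

**What went wrong**
- Near the stand, the arm's wrist came close to its joint limit and fell about 16 mm short of one commanded position. I measured the arm's position again and corrected before gripping the divider.
- One pair of moves was refused for lacking a grip value, and I sent it again.

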